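# Unlock and open the console's access panel

### The job

Take the square-socket key from the wooden rack, unlock the sloping access panel of the blue console by pushing its key home on the square spindle, pressing it in and giving the latch a full quarter turn clockwise, and leave the key on the spindle. Then swing the panel up by its handle, fully open to its stop, and let go. Leave the other key and the other things on the bench where they are.

Things in the scene. Friction and masses are not known exactly. Their poses are not given: they have to be found in the camera images.
- key: The key that fits, all steel, upright in either of the rack's two pockets. Square barrel 20.4 mm outside, 34 mm long, with a 13.6 mm square socket 24 mm deep in its end; round neck 14 mm; flat rectangular paddle 12 mm thick (its x), 44 mm wide (its y), from 44 to 78 mm above the origin. About 120 g. Origin: centre of the socket's mouth, its lower end; z towards the paddle.
- spare_key: The other key, which does not fit: round solid barrel 18 mm across and a round disc grip 42 mm across, 12 mm thick; same length. Stands in the other pocket; to be left there. Origin and z as for the key.
- rack: Fixed wooden block 60 (x) x 150 (y) x 25 mm with two square pockets 25 mm wide and 18 mm deep, 38 mm either side of its centre along its y; origin at the centre of its underside. A key in it stands 7 mm above the bench, its paddle's width along the rack's y.
- console: Fixed blue machine console 0.24 (x) x 0.32 (y) m, 0.19 m high at the back; the grey access panel forms its front slope, 28 degrees from level, facing the robot and upwards (-x of the console). Origin at the centre of its underside.
- spindle_tip (a point): Centre of the tip of the latch's square steel spindle, low on the panel, at its right as seen from the robot. 12 mm square, standing 32 mm off the panel; its last 5 mm are a cone narrowing to 7 mm. z points out of the panel along the spindle (28 degrees from vertical while the panel is shut); x and y are square to the spindle's flats and turn with the latch.
- spindle_seat (a point): Point on the spindle's axis 24 mm below its tip, axes as spindle_tip: the key's origin lies here when the key is pushed home (any of the four ways round). The key fits with 0.8 mm play all round and stays on by itself, also on the open panel.
- panel_handle (a point): Middle of the round grip bar of the panel's handle: bar 10 mm thick, 70 mm long along its y, its axis 40 mm off the panel's face (35 mm clear under the bar). Axes of the panel: x up the slope towards the hinge, y along the hinge, z out of the panel. The spindle lies 130 mm from it towards -y and 20 mm towards +x.
- panel_hinge (a point): Middle of the hinge line along the panel's upper edge, axes as panel_handle; the handle bar is 150 mm down the slope from it and 44 mm out.
- panel (a joint): Opening angle of the panel, rad: 0 shut, 1.3 fully open at its stop; opening turns it about +y of panel_hinge, the handle rising up and away from the robot. The hinge is stiff (0.75 N m): the panel stays where it is left. Held shut by the latch's cam until the latch has turned about 1.1 rad.
- latch (a joint): Angle of the latch, rad: starts at 0 to 0.12 (locked); a quarter turn clockwise, seen facing the panel's outside, brings it to 1.57 (stop at 1.62). The spindle is sprung: 6 N starts it moving in, 12 N has it fully in (7 mm). It turns past 0.2 rad only while pressed in 5 mm or more; beyond 0.8 rad it may spring out again and stays turned.
- casting: Bystander: round machined aluminium casting, 104 mm across, 36 mm high; origin at the centre of its underside. To be left alone.
- wrench: Bystander: steel open-ended wrench lying flat; origin at the centre of its underside. To be left alone.
- screwdriver: Bystander: screwdriver lying flat; origin at the centre of its underside. To be left alone.
- oil_can: Bystander: red metal can, 56 mm across, 120 mm high; origin at the centre of its underside. To be left alone.
- vee_block: Bystander: dark steel vee block 60 x 40 x 38 mm; origin at the centre of its underside. To be left alone.
- collar: Bystander: brass disc 44 mm across, 20 mm high; origin at the centre of its underside. To be left alone.
There are look-alikes about, which are no part of the job. What is shaped like the key but green, orange or turquoise is not meant.

How it is judged:
On the way, in this order (a step that is already met when the one before it is completed fails the run):
1. the right key is pushed home on the spindle, latch still locked (distance between key and spindle_seat below 0.007 m and angle between the z axis of key and the z axis of spindle_tip, either way round below 0.25 rad and value of joint latch below 0.4 rad), for 0.1 s.
2. the latch is turned a quarter turn with the key, panel still shut (distance between key and spindle_seat below 0.007 m and angle between the z axis of key and the z axis of spindle_tip, either way round below 0.25 rad and value of joint latch above 1.25 rad and value of joint panel below 0.15 rad), for 0.2 s.
3. the panel is swung fully open (value of joint panel above 1.1 rad), for 0.2 s.
At the end, for the whole second after the job is handed in: The panel is open to at least 1.1 rad and at rest, the latch is unlocked (beyond 1.25 rad), and the key is still home on the spindle (socket mouth within 9 mm of spindle_seat, axes within 0.35 rad, so it may droop with its play), at rest (value of joint panel above 1.1 rad and value of joint latch above 1.25 rad and distance between key and spindle_seat below 0.009 m and angle between the z axis of key and the z axis of spindle_tip, either way round below 0.35 rad and velocity of joint panel below 0.05 rad/s and linear speed of key below 0.03 m/s); the robot touches nothing.
It fails at once if the other key moved more than 30 mm (distance of spare_key from where it was at the start of the episode above 0.03 m).
It fails at once if a bystander moved more than 30 mm (distance of any of casting, wrench, screwdriver, oil_can, vee_block, collar from where it was at the start of the episode above 0.03 m).
It also fails if it takes over 62 s, if anything falls off the work surface, if the arm or the gripper's body presses on something with over 40 N, if the wrist force passes 120 N, or if a joint passes its speed limit or range.

### The arm

A 7-joint arm with a two-finger parallel gripper is mounted at the origin on the work surface. World frame = base frame: x ahead of the robot, y to its left, z up, the work surface at z = 0. Lengths are in m, angles in rad, forces in N, time in s.
With the tool pointing down it reaches from about 0.35 to 0.9 m from the base axis. Payload 7.2 kg.
Tool frame: the origin (TCP) lies between the finger pads; the fingertips stand 25 mm ahead of it and the grasp point (between the pads) lies 6 mm ahead of it (r.finger_overhang is the distance from the TCP to the fingertips, in m); y points along the fingers, x is the direction in which the jaws open and shut, and the axes are right-handed (so a half turn about y gives the same grasp; the last joint's range is limited). The gripper opens to 85 mm and grips with 20 to 120 N. Pads are 22 mm wide; open, the fingers measure 114 mm over their backs; the gripper's body (76 mm by 85 mm) begins 54 mm behind the grasp point. The pads swing forward as they close: fully open they stand 13 mm farther back than shut.
Start: joints at [1.063, 0.411, -0.013, 1.596, 0.006, 1.134, -0.082], TCP at [0.266, -0.566, 0.256] pointing down, gripper open.
Joint ranges: [-2.95, 2.95], [-0.29, 1.99], [-1.47, 1.44], [0.14, 2.54], [-1.03, 4.17], [0.13, 1.85], [-2.86, 2.86]. Speed limits (rad/s): [2.39, 2.39, 3.01, 3.01, 3.14, 3.14, 3.14].

### API

Orientations are given as a unit quaternion [x, y, z, w].
In Python, from workcell import r, cams gives the robot as it stands. The module is installed in compiled form; this text tells all that it offers.
- The arm moves only by the shell command python3 -m jog 'ROWS' [FORCE]. ROWS is JSON, a list of rows, each a list of 7 numbers: the shift along the tool's x, y, z in mm, then the turn, a rotation vector about the tool's x, y, z in rad, then the opening in per cent of the stroke, from 0 (shut) to 100 (fully open). A call has 1 to 5 rows; each row shifts and turns the pose as measured when the row begins, along the tool's axes as they then stand; what a row does not reach is not made up. A row lasts 1/12 s, in which the tool goes at most 41.7 mm and 7.16 degrees, less where a joint would pass 70% of its speed; a pose out of reach is approached as far as the arm can. A call with a gripper value outside its range is refused whole. The fingers move at their own pace and stop on an object; FORCE is the grip in N (left out, the last holds). Time passes only in rows, so rows that do not move let the fingers close. It gives the time, the measured TCP pose, the force and the opening at its end, in the units of the state.
- r.sense(): the state, without advancing time (a new reading comes with each control period).
- cams.snapshot(name): name is "side" or "top"; returns a dict with "image" (400x640x3 uint8, red, green, blue), "depth" (400x640 float32, m along the optical axis (not along the pixel's ray), 0 where there is no reading), "camera_matrix" (3x3 intrinsics, pixels), "xyz" and "attitude" of the camera in the world. Camera axes: x right, y up, looking along -z (the intrinsics and any distortion apply to the point x, -y, -z); pixel columns grow to the right and rows downward; lengths in m; the calibration is good to about 2 mm. A picture is of the moment at which its call begins.
- r.close_job(): hands the job in, once; it reports no verdict.
The state is a dict: "time_s": time; "joint_positions": joint angles; "dq": joint speeds; "joint_efforts": joint torques, N m; "eef_pos": TCP position; "tool_rot": TCP orientation; "contact_force": force on the tool from outside, world axes, zero at the start; "moment": the same for the moment, N m; "width": finger opening in m.
Only numpy, scipy, OpenCV 4.12 (cv2) and the standard library are available. Lean on these libraries where they do the work, as an engineer would, in place of code of your own. Each camera call takes 0.05 s, during which the arm holds its last target.

## Working session

There is one attempt and no reset: what is moved stays moved. The work goes in short steps, Python scripts to look and compute and a shell command to move; the robot and the scene stay as the last step left them, time stands still between calls to the robot, and variables do not carry over. Pictures are saved under pics/ and viewed, and the job is handed in when it is done.

```bash
mkdir -p pics; python3 - <<'E'
from workcell import r,cams
import cv2,numpy as np
print(r.sense())
for n in("side","top"):
    s=cams.snapshot(n); cv2.imwrite(f"pics/{n}0.png",s["image"][:,:,::-1]); np.savez(f"{n}0.npz",**s)
    print(n,s["camera_matrix"],s["xyz"],s["attitude"],[k for k in s])
E
```

```text
{'time_s': 0.0, 'joint_positions': array([ 1.06277184,  0.41189923, -0.01270512,  1.59709553,  0.00555988,
        1.13430248, -0.08220423]), 'dq': array([-1.76765119e-03,  1.30961702e-04,  7.26927668e-05,  2.48964289e-04,
        1.56815709e-03,  6.47940647e-04,  1.07076703e-03]), 'joint_efforts': array([-9.77989998e-05, -6.00637007e+01,  6.82505965e-01, -2.99416602e+01,
        1.38799820e-02,  1.07427718e-02, -9.39523147e-06]), 'eef_pos': array([ 0.26587688, -0.5650928 ,  0.25543241]), 'tool_rot': array([-0.59673919,  0.37940095, -0.37837299,  0.59731996]), 'contact_force': array([ 0.65176887, -0.62293614, -0.06422852]), 'moment': array([-0.00394443,  0.02674437, -0.0058375 ]), 'width': 0.08542655851445913}
side [[387.01359109   0.         318.76097741]
 [  0.         387.01359109 196.84597673]
 [  0.           0.           1.        ]] [0.27117712 1.19794478 0.79453794] [-0.06237591  0.51351366  0.85214981 -0.0790801 ] ['image', 'depth', 'camera_matrix', 'xyz', 'attitude']
top [[360.93566577   0.         324.06945494]
 [  0.         360.93566577 202.91721354]
 [  0.           0.           1.        ]] [0.39478644 0.03445681 1.27227599] [-0.03755948  0.04879294  0.71230791 -0.69916091] ['image', 'depth', 'camera_matrix', 'xyz', 'attitude']
```

View pics/side0.png

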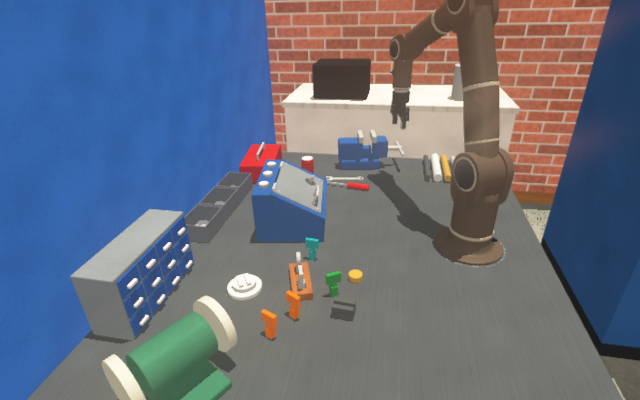

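View pics/top0.png

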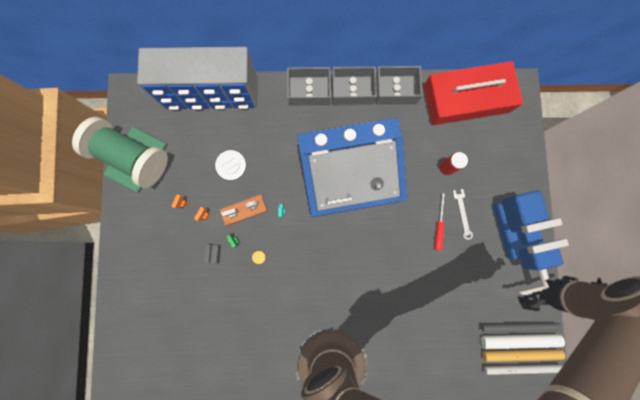

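The top view has +x up and +y left. It shows the console at about (352,170) with the handle at about (338,200) and the spindle at about (377,184), and the rack at about (243,210). I'll zoom in next.

```bash
cat > h.py <<'E'
import numpy as np,cv2
from scipy.spatial.transform import Rotation as R
def load(n): return dict(np.load(n))
def ray(s,u,v):
    K=s["camera_matrix"]; d=np.array([(u-K[0,2])/K[0,0],-(v-K[1,2])/K[1,1],-1.]); return s["xyz"],R.from_quat(s["attitude"]).apply(d)
def onz(s,u,v,z):
    o,d=ray(s,u,v); return o+d*(z-o[2])/d[2]
def dp(s,u,v):
    o,d=ray(s,u,v); return o+d*s["depth"][int(round(v)),int(round(u))]
def cloud(s):
    K=s["camera_matrix"]; v,u=np.mgrid[:400,:640]; z=s["depth"]
    P=np.stack([(u-K[0,2])/K[0,0]*z,-(v-K[1,2])/K[1,1]*z,-z],-1)
    return P@R.from_quat(s["attitude"]).as_matrix().T+s["xyz"]
def proj(s,p):
    K=s["camera_matrix"]; q=R.from_quat(s["attitude"]).inv().apply(np.asarray(p)-s["xyz"]); q=q/-q[...,2:3] if q.ndim>1 else q/-q[2]
    return np.stack([q[...,0]*K[0,0]+K[0,2],-q[...,1]*K[1,1]+K[1,2]],-1)
def crop(s,u0,v0,w,h,k,fn): cv2.imwrite(fn,cv2.resize(s["image"][v0:v0+h,u0:u0+w,::-1],None,fx=k,fy=k,interpolation=cv2.INTER_CUBIC))
def tri(s1,a,s2,b):
    o1,d1=ray(s1,*a);o2,d2=ray(s2,*b)
    t=np.linalg.lstsq(np.stack([d1,-d2],1),o2-o1,rcond=None)[0]
    p,q=o1+d1*t[0],o2+d2*t[1]; return (p+q)/2,np.linalg.norm(p-q)
E
python3 - <<'E'
from h import *
t=load("top0.npz");s=load("side0.npz")
crop(t,290,110,130,110,6,"pics/tc.png");crop(t,205,180,90,70,8,"pics/tr.png")
crop(s,240,140,110,110,5,"pics/sc.png");crop(s,270,230,90,80,7,"pics/sr.png")
E
```

```text
(no output)
```

View pics/tc.png

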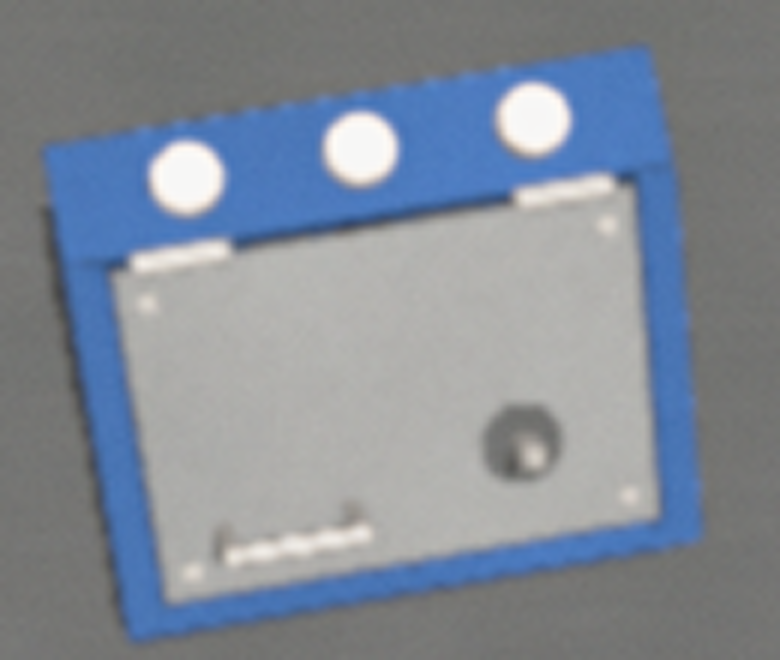

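View pics/tr.png

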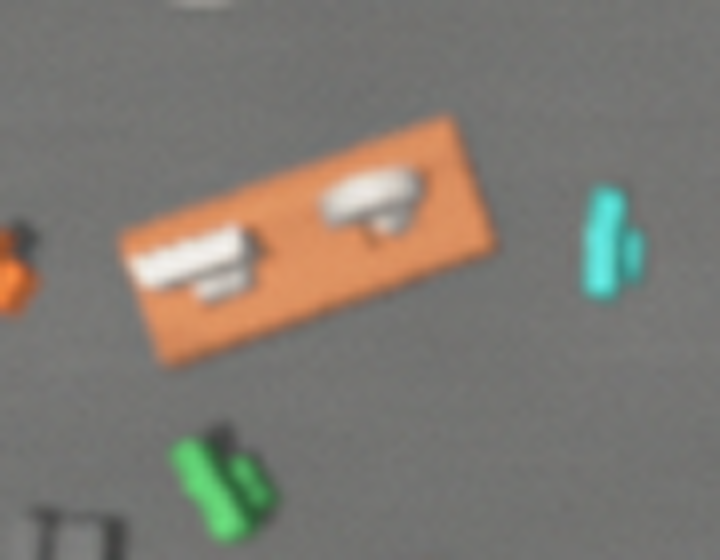

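View pics/sc.png

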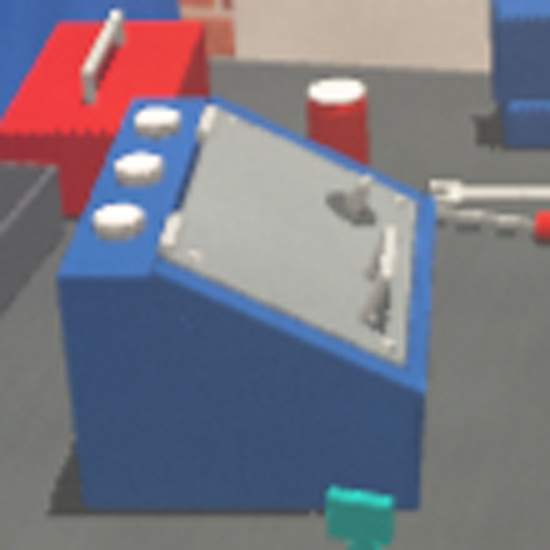

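View pics/sr.png

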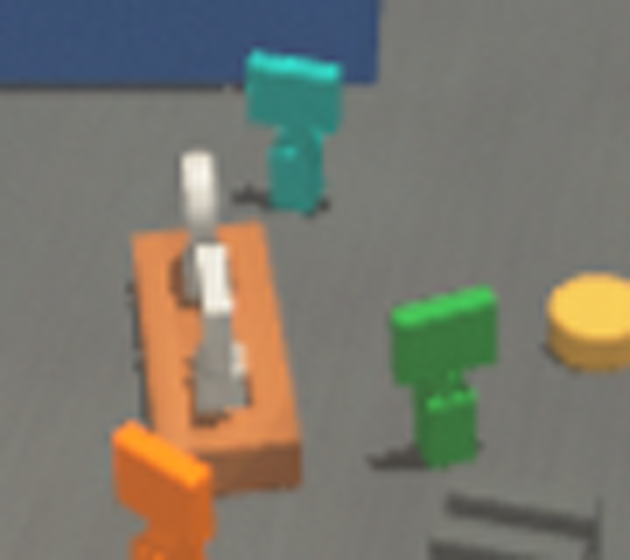

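```bash
python3 - <<'E'
from h import *
np.set_printoptions(precision=4,suppress=True)
for n in("top0.npz","side0.npz"):
    s=load(n);hsv=cv2.cvtColor(s["image"],cv2.COLOR_RGB2HSV);C=cloud(s)
    print(n,"bench z check",np.median(C[...,2][(abs(C[...,2])<.03)&(abs(C[...,0]-.35)<.1)&(abs(C[...,1]-.1)<.3)]))
    # panel grey: in depth plane
    u0,v0,u1,v1=(315,150,375,175) if n[0]=="t" else (285,170,315,190)
    P=C[v0:v1,u0:u1].reshape(-1,3);P=P[P[:,2]>.05]
    c=P.mean(0);U,S,V=np.linalg.svd(P-c);nn=V[2]*np.sign(V[2,2]);print("panel n",nn,"tilt",np.degrees(np.arccos(nn[2])),"yaw",np.degrees(np.arctan2(-nn[1],-nn[0])),"c",c,"resid",np.std((P-c)@nn))
    m=(hsv[...,0]>5)&(hsv[...,0]<16)&(hsv[...,1]>90)&(abs(C[...,2]-.025)<.006)
    m[:]=m&(C[...,0]>.2)
    n_,l,st,ce=cv2.connectedComponentsWithStats(m.astype(np.uint8));i=1+np.argmax(st[1:,4]);v,u=np.nonzero(l==i)
    P=np.array([onz(s,a,b,.025)[:2] for a,b in zip(u,v)]);(rc,rs,ra)=cv2.minAreaRect((P*1000).astype(np.float32));print("rack",rc,rs,ra,st[i])
    # bar / spindle high pts above panel plane
    H=(C-c)@nn; mm=(H>.02)&(H<.06)&(np.linalg.norm(C-c,axis=-1)<.2)&(C[...,2]<.2)
    k,l,st,ce=cv2.connectedComponentsWithStats(mm.astype(np.uint8))
    for i in range(1,k):
        if st[i,4]>3: print(st[i],ce[i],C[l==i].mean(0),H[l==i].max(),np.median(H[l==i]))
E
```

```text
top0.npz bench z check 0.001327881971085132
panel n [ 0.9812 -0.0104  0.1928] tilt 78.88275340543973 yaw 179.39122301894562 c [ 0.6557 -0.0506  0.1769] resid 0.022117878503833344
rack (530.4077758789062, 293.0721130371094) (61.22322082519531, 150.23260498046875) 19.36465072631836 [220 195  47  30 551]
[ 299  143  105   13 1285] [352.1673 149.0724] [ 0.6944 -0.0748  0.1854] 0.059030954500010155 0.039876678970711336
side0.npz bench z check 0.0031526019100637237
panel n [-0.1024 -0.3799  0.9194] tilt 23.168346327489246 yaw 74.91860486611989 c [ 0.6305 -0.1182  0.1581] resid 0.02035001413461294
rack (532.9068603515625, 297.7803649902344) (60.08195495605469, 159.93992614746094) 19.341041564941406 [289 262  24  35 480]
[263 159  53  17 393] [285.8168 166.9873] [ 0.7011 -0.1789  0.1803] 0.05957202430427333 0.03396627239629645
```

```bash
python3 - <<'E'
from h import *
np.set_printoptions(precision=4,suppress=True)
t=load("top0.npz");s=load("side0.npz")
C=cloud(t)
print("z along col 345:",C[140:210:4,345,2]); print("side",cloud(s)[165:215:3,310,2])
for S,poly in((t,[(314,160),(390,147),(395,170),(322,195)]),(s,[(285,168),(305,170),(318,200),(290,188)])):
    m=np.zeros((400,640),np.uint8);cv2.fillPoly(m,[np.array(poly)],1)
    P=cloud(S)[m>0]; P=P[P[:,2]>.05]
    for _ in range(8):
        c=np.median(P,0) if _==0 else P.mean(0);V=np.linalg.svd(P-c)[2];nn=V[2]*np.sign(V[2,2]);e=abs((P-c)@nn);
        if len(P)>100:P=P[e<max(2.5*np.median(e),.001)]
    print("n",nn,np.degrees(np.arccos(nn[2])),"yaw",np.degrees(np.arctan2(-nn[1],-nn[0])),c,e.std(),len(P))
# key paddle top
print("paddle top",onz(t,205+190/8-.5,180+257/8-.5,.085),"disc",onz(t,205+370/8,180+190/8,.085))
# triangulate, spindle tip & bar ends
T=lambda x,y:(290+x/6-.5+.083,110+y/6-.5+.083); D=lambda x,y:(240+x/5-.4,140+y/5-.4)
print("tip",tri(t,T(532,455),s,D(365,181)))
print("bar +y end",tri(t,T(228,556),s,D(386,258)));print("bar -y end",tri(t,T(368,532),s,D(391,228)))
# console back top edge and sides at z=.19
print("back L,R",onz(t,*T(45,148),.19),onz(t,*T(650,45),.19))
print("front bottom L,R", [onz(t,*T(a,b),.19-.5317*0) for a,b in((132,640),(700,540))])
E
```

```text
z along col 345: [0.1921 0.197  0.0123 0.1857 0.1834 0.1776 0.1727 0.1645 0.1603 0.1483
 0.147  0.1375 0.1317 0.1276 0.1273 0.1597 0.1108 0.1048]
side [0.0914 0.08   0.0621 0.1363 0.135  0.1441 0.133  0.1331 0.1358 0.1311
 0.1343 0.1284 0.1315 0.1283 0.1288 0.1269 0.1207]
n [-0.4652 -0.0741  0.8821] 28.104979018131576 yaw 9.044822240995256 [ 0.6376 -0.0774  0.162 ] 0.0007334424620398993 1939
n [-0.4611 -0.0742  0.8842] 27.84378596927686 yaw 9.13988165138889 [ 0.6286 -0.1027  0.1554] 0.0004929380102979134 416
paddle top [0.5171 0.3301 0.085 ] disc [0.5419 0.2547 0.085 ]
tip (array([ 0.5852, -0.1551,  0.1595]), np.float64(0.003313736058518223))
bar +y end (array([0.5336, 0.0053, 0.1758]), np.float64(0.004982494279291133))
bar -y end (array([ 0.5459, -0.0679,  0.1633]), np.float64(0.003932549896617702))
back L,R [0.7428 0.0951 0.19  ] [ 0.7934 -0.2199  0.19  ]
front bottom L,R [array([0.4878, 0.0543, 0.19  ]), array([ 0.5333, -0.2337,  0.19  ])]
```

```bash
cat > plan.py <<'E'
from h import *
from workcell import r
np.set_printoptions(precision=4,suppress=True)
def fr(z,x):  # tool z, tool x
    z=np.array(z)/np.linalg.norm(z);x=np.array(x,float);x-=z*(x@z);x/=np.linalg.norm(x);return np.stack([x,np.cross(z,x),z],1)
a=np.radians(19.4);KX=np.array([np.cos(a),np.sin(a),0])
b=np.radians(9.1);c=np.radians(28)
N=np.array([-np.cos(b)*np.sin(c),-np.sin(b)*np.sin(c),np.cos(c)]);Y=np.array([-np.sin(b),np.cos(b),0]);X=np.cross(Y,N)
def delta(p,Rt=None):
    st=r.sense();Rc=R.from_quat(st["tool_rot"])
    print("t",st["time_s"],"pos",st["eef_pos"],"F",st["contact_force"],"w",st["width"],"q",st["joint_positions"])
    print("trans tool mm",Rc.inv().apply(np.array(p)-st["eef_pos"])*1000)
    if Rt is not None: print("rotvec tool",(Rc.inv()*R.from_matrix(Rt)).as_rotvec())
E
python3 - <<'E'
from plan import *
st=r.sense();print(R.from_quat(st["tool_rot"]).as_matrix())
delta([.517,.33,.3],fr([0,0,-1],KX));delta([.517,.33,.3],fr([0,0,-1],-KX))
t=load("top0.npz")
print("green",onz(t,233,240,.06),"turq",onz(t,281,210,.06),"orange",onz(t,201,214,.06),X,Y,N)
cc=np.array([ .6376,-.0774,.162]);tip=np.array([.5852,-.1551,.1595]);bar=np.array([.53975,-.0313,.1695])
for p in(tip,bar):print((p-cc)@X,(p-cc)@Y,(p-cc)@N)
for h,p,px in((.032,0,(290+532/6-.4,110+455/6-.4)),(.04,0,(290+298/6-.4,110+544/6-.4))):
    o,d=ray(t,*px);q=o+d*(((cc+N*h-o)@N)/(d@N));print("top-ray",q,(q-cc)@X,(q-cc)@Y)
E
```

```text
[[ 0.4258 -0.0007  0.9048]
 [-0.9048  0.0013  0.4258]
 [-0.0015 -1.     -0.0001]]
t 0.1 pos [ 0.2659 -0.5652  0.2555] F [ 0.4299 -0.6866 -0.3072] w 0.08570846389118587 q [ 1.0628  0.4119 -0.0127  1.5969  0.0056  1.1343 -0.0822]
trans tool mm [-703.1351  -43.5218  608.3481]
rotvec tool [-1.2563 -1.1335 -1.1354]
t 0.1 pos [ 0.2659 -0.5652  0.2555] F [ 0.4299 -0.6866 -0.3072] w 0.08570846389118587 q [ 1.0628  0.4119 -0.0127  1.5969  0.0056  1.1343 -0.0822]
trans tool mm [-703.1351  -43.5218  608.3481]
rotvec tool [-1.1584  1.2839  1.2824]
green [0.4245 0.3194 0.06  ] turq [0.522  0.1593 0.06  ] orange [0.5134 0.4273 0.06  ] [0.8718 0.1396 0.4695] [-0.1582  0.9874  0.    ] [-0.4636 -0.0743  0.8829]
-0.057708252870373435 -0.06843457006041088 0.02785259720916055
-0.07535033554945636 0.06099554337206822 0.048558759470670954
top-ray [ 0.5829 -0.1548  0.163 ] -0.058079616658507735 -0.06779357246706944
top-ray [ 0.5388 -0.0321  0.1592] -0.08111018874005746 0.06040280483869618
```

Tool y is the approach axis. Measured positions: key at (0.517, 0.330), spindle tip at about (0.583, -0.155, 0.163). The panel's tilt comes out at 28° with 9.1° yaw, which matches the stated geometry. I'll turn the tool first.

```bash
sed -i 's/^def fr.*/def fr(y,x):  # approach=tool y, jaw=tool x/; s/^    z=np.array(z).*/    y=np.array(y)\/np.linalg.norm(y);x=np.array(x,float);x-=y*(x@y);x\/=np.linalg.norm(x);return np.stack([x,y,np.cross(x,y)],1)/' plan.py
python3 -m jog '[[0,-6,0,0,-0.122,0,40],[0,-6,0,0,-0.122,0,40],[0,-6,0,0,-0.122,0,40],[0,-6,0,0,-0.122,0,40],[0,-6,0,0,-0.122,0,40]]' 100
python3 -m jog '[[0,-6,0,0,-0.122,0,40],[0,-6,0,0,-0.122,0,40],[0,-6,0,0,-0.122,0,40],[0,-6,0,0,-0.122,0,40],[0,-6,0,0,-0.122,0,40]]'
python3 - <<'E'
from plan import *
delta([.517,.33,.3],fr([0,0,-1],KX))
E
```

```text
time_s: 0.52
eef_pos: [0.2652, -0.5631, 0.2821]
tool_rot: [-0.682, 0.18, -0.175, 0.687]
contact_force: [-0.1, -0.4, 0.1]
width: 0.0342
time_s: 0.93
eef_pos: [0.2646, -0.5623, 0.3109]
tool_rot: [-0.701, -0.039, 0.044, 0.711]
contact_force: [-0.5, 1.0, -0.1]
width: 0.0342
t 0.9333 pos [ 0.2646 -0.5623  0.3109] F [-0.5152  0.9835 -0.0765] w 0.0341927759426362 q [ 1.2354  0.3905 -0.2539  1.5062  0.0995  1.273   1.0866]
trans tool mm [355.3944  20.6643 856.3086]
rotvec tool [-0.0146 -0.2211 -0.0046]
```

```bash

python3 -m jog '[[24,-2,30,0,-0.044,0,40],[24,-2,32,0,-0.044,0,40],[24,-2,32,0,-0.044,0,40],[24,-2,32,0,-0.044,0,40],[24,-2,32,0,-0.044,0,40]]' 
python3 -m jog '[[16,-2,36,0,0,0,40],[16,-2,36,0,0,0,40],[16,-2,36,0,0,0,40],[16,-2,36,0,0,0,40],[16,-2,36,0,0,0,40]]' 
python3 -m jog '[[8,0,38,0,0,0,40],[8,0,38,0,0,0,40],[8,0,38,0,0,0,40],[8,0,38,0,0,0,40],[8,0,38,0,0,0,40]]' 
python3 - <<'E'
from plan import *
delta([.517,.33,.2],fr([0,0,-1],KX))
E
```

```text
time_s: 1.35
eef_pos: [0.3441, -0.3859, 0.3193]
tool_rot: [-0.692, -0.115, 0.122, 0.702]
contact_force: [1.9, -0.7, 0.2]
width: 0.034
time_s: 1.77
eef_pos: [0.3599, -0.1791, 0.3303]
tool_rot: [-0.691, -0.117, 0.125, 0.703]
contact_force: [1.3, -0.3, 0.4]
width: 0.0344
time_s: 2.18
eef_pos: [0.3307, 0.0232, 0.3328]
tool_rot: [-0.691, -0.117, 0.126, 0.702]
contact_force: [0.4, -0.2, 0.2]
width: 0.0341
t 2.1833 pos [0.3307 0.0232 0.3328] F [ 0.4193 -0.2188  0.2419] w 0.034111588887361155 q [ 0.7441 -0.1826 -0.7846  2.0486 -0.1501  1.2405  0.3636]
trans tool mm [280.2953 133.9821 223.4615]
rotvec tool [-0.0169  0.0062 -0.0093]
```

```bash

python3 -m jog '[[26,0,20,-0.004,0,-0.002,40],[26,0,20,-0.004,0,-0.002,40],[26,2,20,-0.004,0,-0.002,40],[26,2,20,-0.004,0,-0.002,40],[26,4,20,0,0,0,40]]' 
python3 -m jog '[[26,5,20,0,0,0,40],[26,10,20,0,0,0,40],[26,15,20,0,0,0,40],[26,20,20,0,0,0,40],[26,20,20,0,0,0,40]]' 
python3 - <<'E'
from plan import *
from workcell import cams
delta([.517,.33,.2],fr([0,0,-1],KX))
for n in("top","side"):
    s=cams.snapshot(n);np.savez(n+"1.npz",**s)
crop(s,270,170,90,130,5,"pics/s1.png")
s=load("top1.npz");crop(s,190,160,110,100,6,"pics/t1.png")
E
```

```text
time_s: 2.6
eef_pos: [0.4163, 0.171, 0.3264]
tool_rot: [0.7, 0.123, -0.119, -0.693]
contact_force: [0.7, -1.5, 0.7]
width: 0.0341
time_s: 3.02
eef_pos: [0.5116, 0.3157, 0.2527]
tool_rot: [0.701, 0.122, -0.116, -0.693]
contact_force: [-0.3, -1.5, 1.6]
width: 0.0341
t 3.0167 pos [0.5116 0.3157 0.2527] F [-0.3157 -1.5044  1.5777] w 0.034051194071063044 q [ 0.028   0.5506 -0.9696  1.6195  0.4905  1.2295 -0.7039]
trans tool mm [ 9.4945 52.5819 12.3516]
rotvec tool [ 0.012  -0.0005  0.0068]
```

View pics/t1.png

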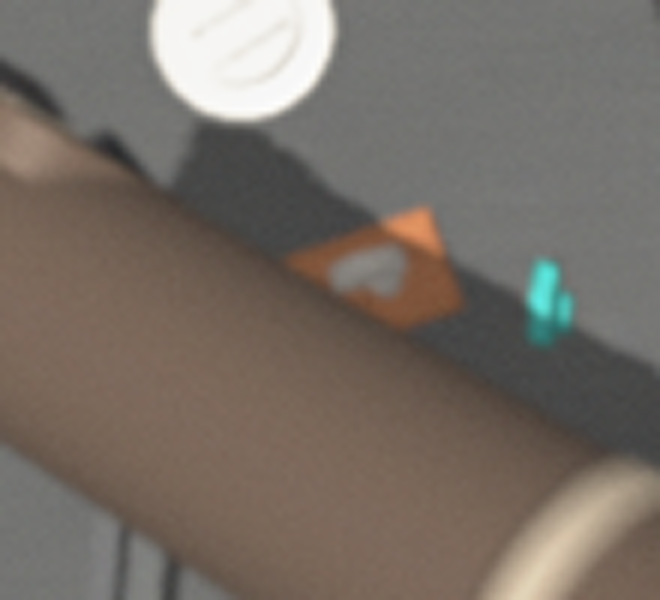

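View pics/s1.png

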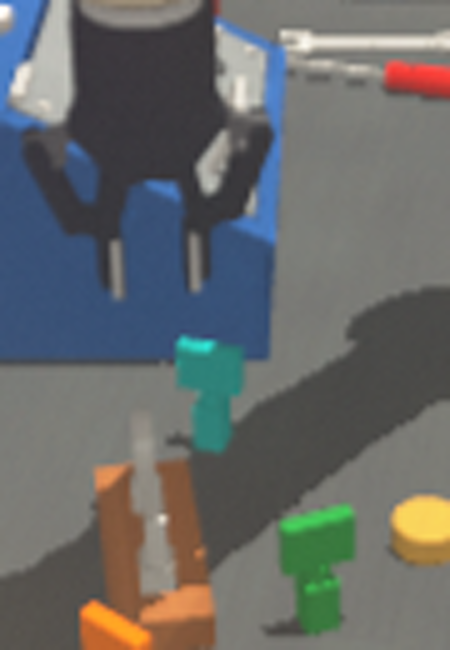

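The side view shows the fingers open and hanging above the rack, while the arm hides the top view. I'll descend over the paddle.

```bash

python3 -m jog '[[5,10,6,0.006,0,0.003,40],[4,20,6,0.006,0,0.003,40],[0,22,0,0,0,0,40],[0,0,0,0,0,0,40]]' 
python3 - <<'E'
from plan import *
delta([.5172,.33,.077],fr([0,0,-1],KX))
E
```

```text
time_s: 3.45
eef_pos: [0.5131, 0.3338, 0.1925]
tool_rot: [-0.695, -0.117, 0.126, 0.698]
contact_force: [0.5, -0.5, -1.3]
width: 0.0342
t 3.45 pos [0.5131 0.3338 0.1925] F [ 0.5208 -0.5446 -1.2556] w 0.03424578321286019 q [-0.022   0.634  -0.9333  1.6476  0.5373  1.1494 -0.7466]
trans tool mm [  3.8654 115.3875  -5.6253]
rotvec tool [-0.0053  0.0072 -0.0114]
```

```bash

python3 -m jog '[[2,18,-3,-0.003,0.004,-0.006,40],[2,18,-2,-0.002,0.003,-0.005,40],[0,18,0,0,0,0,40],[0,0,0,0,0,0,40]]' 
python3 - <<'E'
from plan import *
delta([.5172,.33,.077],fr([0,0,-1],KX))
E
```

```text
time_s: 3.78
eef_pos: [0.5191, 0.3288, 0.1406]
tool_rot: [0.697, 0.119, -0.118, -0.697]
contact_force: [0.6, -1.2, -0.2]
width: 0.0342
t 3.7833 pos [0.5191 0.3288 0.1406] F [ 0.6327 -1.15   -0.2358] w 0.03419692609648019 q [-0.0409  0.6823 -0.8893  1.6979  0.6     1.0552 -0.7918]
trans tool mm [-1.5352 63.6343  1.8443]
rotvec tool [ 0.001  -0.0016  0.0019]
```

```bash

python3 -m jog '[[-1,18,1,0,0,0.001,40],[0,18,1,0,0,0.001,40],[0,14,0,0,0,0,40],[0,10,0,0,0,0,40],[0,0,0,0,0,0,40]]' 
python3 - <<'E'
from plan import *
from workcell import cams
delta([.5172,.33,.077],fr([0,0,-1],KX))
s=cams.snapshot("side");np.savez("side2.npz",**s)
crop(s,270,200,80,110,6,"pics/s2.png")
E
```

```text
time_s: 4.2
eef_pos: [0.5206, 0.3299, 0.084]
tool_rot: [0.697, 0.12, -0.115, -0.697]
contact_force: [0.1, -1.3, -0.7]
width: 0.0343
t 4.2 pos [0.5206 0.3299 0.084 ] F [ 0.1447 -1.3482 -0.7436] w 0.034260356022603466 q [-0.0746  0.7459 -0.8386  1.7352  0.6667  0.9638 -0.8447]
trans tool mm [-3.2565  7.015   1.2444]
rotvec tool [ 0.0013 -0.0048  0.0062]
```

View pics/s2.png

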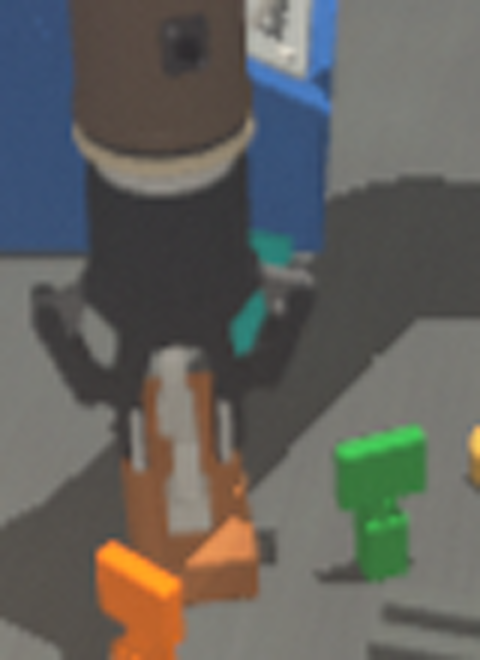

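The key stands between the open fingers and is nearly centred. I'll correct the small offset and close.

```bash

python3 -m jog '[[-2,7,1,0,-0.004,0.006,40],[-1,1,0,0,0,0,40],[0,0,0,0,0,0,40]]' 
python3 -m jog '[[0,0,0,0,0,0,0],[0,0,0,0,0,0,0],[0,0,0,0,0,0,0],[0,0,0,0,0,0,0],[0,0,0,0,0,0,0]]' 100
python3 - <<'E'
from plan import *
delta([.5172,.33,.077],fr([0,0,-1],KX))
E
```

```text
time_s: 4.5
eef_pos: [0.5182, 0.3311, 0.078]
tool_rot: [-0.697, -0.12, 0.118, 0.697]
contact_force: [0.3, -0.6, 0.6]
width: 0.0338
time_s: 4.92
eef_pos: [0.5185, 0.3316, 0.0793]
tool_rot: [-0.697, -0.121, 0.118, 0.697]
contact_force: [-0.6, -0.1, -1.1]
width: 0.0106
t 4.9167 pos [0.5185 0.3316 0.0793] F [-0.6319 -0.1194 -1.1171] w 0.010629400300610816 q [-0.079   0.7522 -0.8367  1.7385  0.6712  0.9578 -0.8472]
trans tool mm [-1.7366  2.2467 -1.0641]
rotvec tool [ 0.     -0.      0.0039]
```

```bash

python3 -m jog '[[0,-10,0,0,0,0,0],[0,-20,0,0,0,0,0],[0,-25,0,0,0,0,0],[0,-30,0,0,0,0,0],[0,-30,0,0,0,0,0]]' 
python3 -m jog '[[0,-30,0,0,0,0,0],[0,-30,0,0,0,0,0],[0,-30,0,0,0,0,0],[0,-20,0,0,0,0,0],[0,0,0,0,0,0,0]]' 
python3 - <<'E'
from plan import *
from workcell import cams
Rt=fr(-N,X);tip=np.array([.5826,-.1552,.1625])
delta(tip+N*(.15),Rt)
s=cams.snapshot("side");np.savez("side3.npz",**s)
crop(s,250,120,120,170,3.5,"pics/s3.png")
E
```

```text
time_s: 5.33
eef_pos: [0.5148, 0.3284, 0.1929]
tool_rot: [0.698, 0.116, -0.123, -0.695]
contact_force: [0.3, 0.7, -1.0]
width: 0.0107
time_s: 5.75
eef_pos: [0.5145, 0.3307, 0.3183]
tool_rot: [0.697, 0.12, -0.121, -0.697]
contact_force: [0.1, 0.2, -0.2]
width: 0.0109
t 5.75 pos [0.5145 0.3307 0.3183] F [ 0.146   0.2454 -0.2139] w 0.010855103765495555 q [ 0.0154  0.5229 -0.9941  1.4987  0.4409  1.3615 -0.6673]
trans tool mm [-168.2129   23.6055 -467.6692]
rotvec tool [-0.045   0.1801 -0.4893]
```

View pics/s3.png

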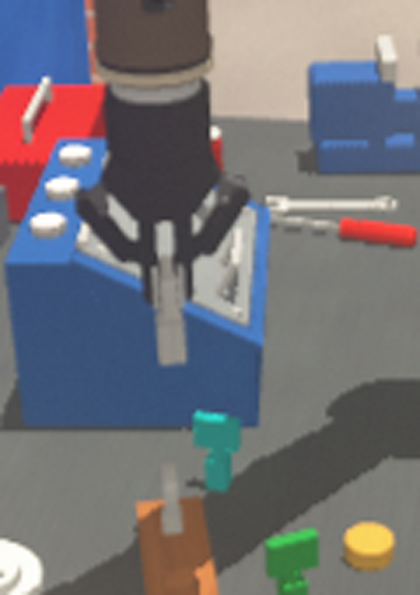

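```bash

python3 -m jog '[[-20,-6,-30,-0.009,0.036,-0.098,0],[-20,-6,-30,-0.009,0.036,-0.098,0],[-20,-6,-30,-0.009,0.036,-0.098,0],[-20,-6,-30,-0.009,0.036,-0.098,0],[-20,-6,-30,-0.009,0.036,-0.098,0]]' 
python3 - <<'E'
from plan import *
Rt=fr(-N,X);tip=np.array([.5826,-.1552,.1625])
delta(tip+N*(.16),Rt)
E
```

```text
time_s: 6.22
eef_pos: [0.4581, 0.1729, 0.3098]
tool_rot: [-0.668, -0.21, -0.09, 0.708]
contact_force: [-1.9, 1.6, -1.7]
width: 0.0103
t 6.2167 pos [0.4581 0.1729 0.3098] F [-1.8855  1.6094 -1.72  ] w 0.010309952890278199 q [ 0.6177 -0.0742 -1.0683  2.0956  0.0581  0.6618 -0.3276]
trans tool mm [  -9.4364   -5.1675 -343.6027]
rotvec tool [-0.0263  0.0087 -0.0568]
```

```bash

python3 -m jog '[[0,-3,-36,-0.005,0.002,-0.012,0],[0,-3,-36,-0.005,0.002,-0.012,0],[0,-3,-36,-0.005,0.002,-0.012,0],[0,-3,-36,-0.005,0.002,-0.012,0],[0,-3,-36,-0.005,0.002,-0.012,0]]' 
python3 - <<'E'
from plan import *
Rt=fr(-N,X);tip=np.array([.5826,-.1552,.1625])
delta(tip+N*(.14),Rt)
E
```

```text
time_s: 6.63
eef_pos: [0.4687, -0.0169, 0.3181]
tool_rot: [-0.676, -0.227, -0.121, 0.691]
contact_force: [0.9, 0.6, -1.3]
width: 0.0107
t 6.6333 pos [ 0.4687 -0.0169  0.3181] F [ 0.9403  0.5945 -1.2824] w 0.010669402234338833 q [ 0.6484 -0.1551 -0.5923  2.1808 -0.2833  0.614   0.3873]
trans tool mm [   6.5179   42.8685 -153.7922]
rotvec tool [0.0191 0.0005 0.0076]
```

```bash

python3 -m jog '[[1,2,-36,0.008,0.01,0.002,0],[1,4,-36,0.008,0.01,0.002,0],[1,4,-36,0.004,0.01,0.002,0],[1,4,-30,0,0.01,0.002,0],[1,4,-10,0,0.01,0,0]]' 
python3 - <<'E'
from plan import *
from workcell import cams
Rt=fr(-N,X)@R.from_rotvec([0,.06,0]).as_matrix();tip=np.array([.5826,-.1552,.1625])
delta(tip+N*(.13),Rt)
for n in("top","side"):
    s=cams.snapshot(n);np.savez(n+"4.npz",**s)
crop(s,270,100,80,110,6,"pics/s4.png")
s=load("top4.npz");crop(s,300,110,120,110,6,"pics/t4.png")
E
```

```text
time_s: 7.05
eef_pos: [0.4967, -0.1741, 0.2999]
tool_rot: [-0.669, -0.203, -0.134, 0.703]
contact_force: [0.4, 0.1, -1.7]
width: 0.0106
t 7.05 pos [ 0.4967 -0.1741  0.2999] F [ 0.4158  0.131  -1.6553] w 0.010594303707795377 q [ 0.7433  0.0313 -0.3529  2.0719 -0.3869  0.6552  0.7565]
trans tool mm [12.8556 32.4917  5.9207]
rotvec tool [ 0.0041  0.0032 -0.0049]
```

View pics/t4.png

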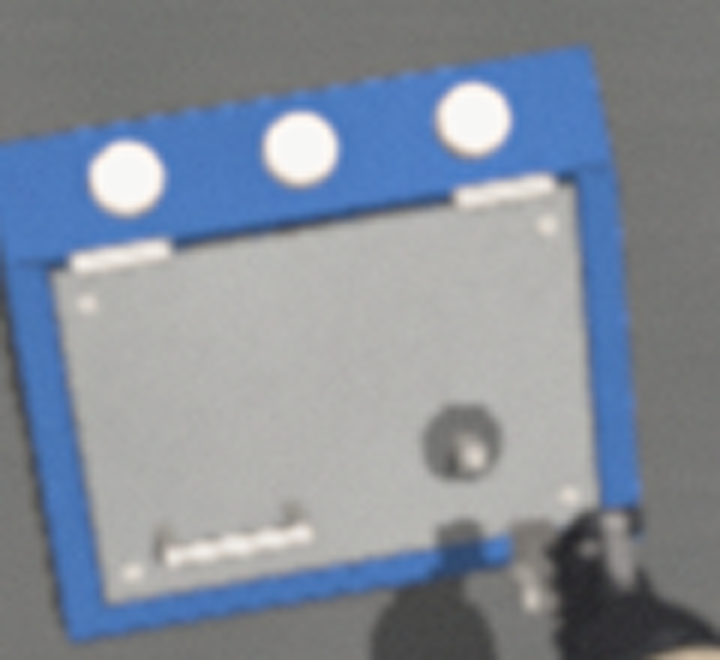

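View pics/s4.png

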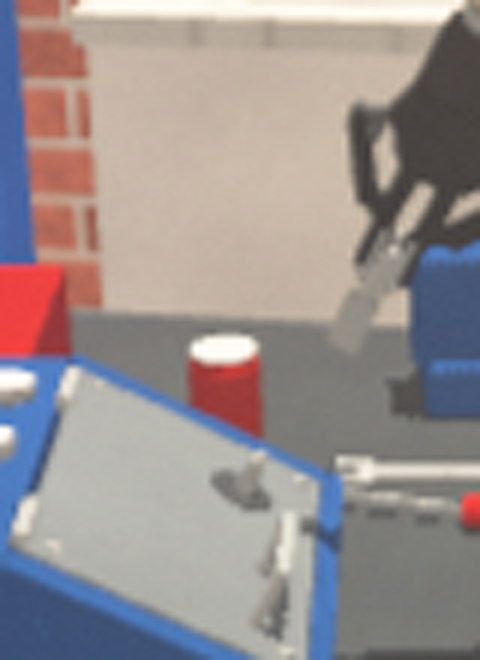

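```bash

python3 -m jog '[[5,15,2,0.002,0.001,-0.002,0],[5,20,3,0.002,0.002,-0.003,0],[2,20,1,0,0,0,0],[0,8,0,0,0,0,0],[0,0,0,0,0,0,0]]' 
python3 - <<'E'
from plan import *
from workcell import cams
Rt=fr(-N,X)@R.from_rotvec([0,.06,0]).as_matrix();tip=np.array([.5826,-.1552,.1625])
delta(tip+N*(.09),Rt)
for n in("top","side"):
    s=cams.snapshot(n);np.savez(n+"5.npz",**s)
crop(s,280,130,70,70,8,"pics/s5.png")
s=load("top5.npz");crop(s,340,140,80,80,8,"pics/t5.png")
E
```

```text
time_s: 7.57
eef_pos: [0.5335, -0.1531, 0.245]
tool_rot: [-0.665, -0.203, -0.132, 0.707]
contact_force: [-1.3, 0.8, -1.9]
width: 0.0103
t 7.5667 pos [ 0.5335 -0.1531  0.245 ] F [-1.3448  0.8261 -1.9458] w 0.0103192888022361 q [ 0.6776  0.15   -0.3872  2.0923 -0.3399  0.5024  0.6755]
trans tool mm [ 4.4156  5.3498 -9.7047]
rotvec tool [-0.0081  0.0028 -0.0065]
```

View pics/t5.png

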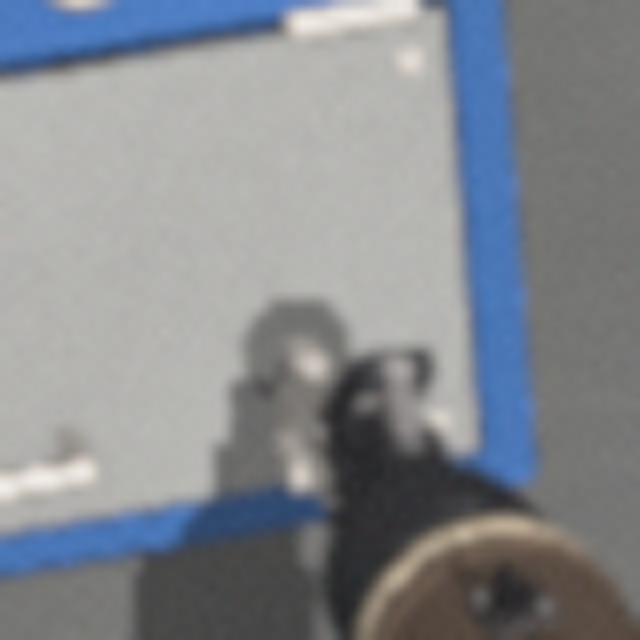

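View pics/s5.png

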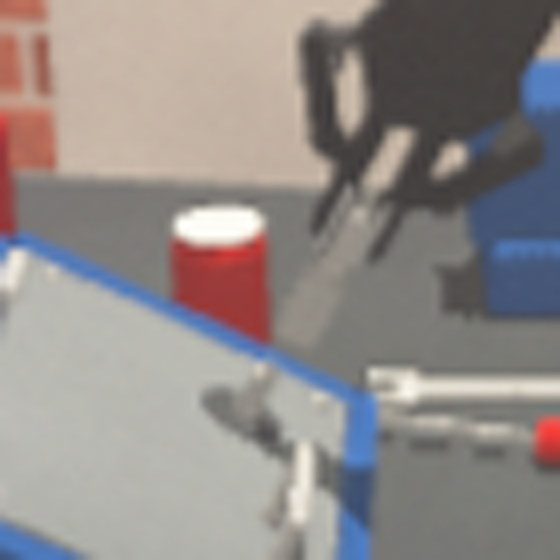

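```bash

python3 - <<'E'
from plan import *
st=r.sense();Rc=R.from_quat(st["tool_rot"]);p=st["eef_pos"]
for n,(u0,v0) in(("top5.npz",(340,140)),("side5.npz",(280,130))):
    s=load(n)
    for l,o in(("mouth",.0723),("paddle bottom",.0283),("grasp",.006),("top",-.006),("body",-.05)):
        q=proj(s,p+Rc.apply([0,o,0]));print(n[:4],l,q,(q-[u0,v0])*8)
    q=proj(s,np.array([.5826,-.1552,.1625]));print("tip",q,(q-[u0,v0])*8)
E
```

```text
top5 mouth [377.2971 189.6303] [298.3769 397.0424]
top5 paddle bottom [380.8782 194.2703] [327.0257 434.1623]
top5 grasp [382.8007 196.7613] [342.4059 454.0902]
top5 top [383.8673 198.1432] [350.9387 465.146 ]
top5 body [387.9843 203.4775] [383.8742 507.82  ]
tip [378.3633 185.5376] [306.9062 364.3004]
side mouth [317.1103 171.5169] [296.8825 332.1355]
side paddle bottom [322.1642 162.1643] [337.3139 257.3145]
side grasp [324.7749 157.3332] [358.1989 218.6654]
side top [326.1937 154.7075] [369.5495 197.6603]
side body [331.4819 144.9214] [411.8549 119.3714]
tip [313.6307 175.1914] [269.0453 361.5312]
```

The side view has the key mouth at crop (297,333), where the arm's kinematics put it. The tip sits slightly higher in x and lower in z than the depth estimate, so I'm using (0.584, -0.155, 0.161). I'll centre the key on the axis.

```bash

python3 -m jog '[[2,1,-4,-0.004,0.001,-0.003,0],[2,1,-4,-0.004,0.001,-0.003,0],[0,0,0,0,0,0,0]]' 
cat > d.py <<'E'
from plan import *
import sys
Rt=fr(-N,X)@R.from_rotvec([0,float(sys.argv[2]),0]).as_matrix();tip=np.array([.584,-.1551,.161])+.001*np.array([-Y[0],-Y[1],0])*-1
print(Rt[:,2])
delta(tip+N*(.0723+float(sys.argv[1])),Rt)
E
python3 d.py .01 .06
```

```text
time_s: 7.92
eef_pos: [0.5388, -0.1623, 0.2489]
tool_rot: [-0.668, -0.205, -0.137, 0.702]
contact_force: [0.5, -0.2, -2.3]
width: 0.0105
[-0.1056  0.994   0.0282]
t 7.9167 pos [ 0.5388 -0.1623  0.2489] F [ 0.5375 -0.1595 -2.343 ] w 0.01048993445199358 q [ 0.6815  0.1533 -0.3809  2.0811 -0.3352  0.4971  0.678 ]
trans tool mm [-0.9823 16.8124  0.9785]
rotvec tool [0.0043 0.0013 0.0037]
```

```bash

python3 -m jog '[[-0.5,9,0.5,0.002,0.001,0.002,0],[-0.5,8,0.5,0.002,0,0.001,0],[0,0,0,0,0,0,0]]' 
python3 d.py .0 .06
python3 - <<'E'
from plan import *
from workcell import cams
s=cams.snapshot("side");np.savez("side6.npz",**s)
crop(s,280,130,70,70,8,"pics/s6.png")
E
```

```text
time_s: 8.17
eef_pos: [0.5467, -0.1616, 0.2342]
tool_rot: [-0.667, -0.205, -0.138, 0.703]
contact_force: [0.9, 0.8, -1.9]
width: 0.0102
[-0.1056  0.994   0.0282]
t 8.1667 pos [ 0.5467 -0.1616  0.2342] F [ 0.8624  0.8051 -1.867 ] w 0.01021000627829263 q [ 0.6684  0.186  -0.3809  2.0837 -0.3257  0.4606  0.6678]
trans tool mm [-1.0915 10.1334  1.4583]
rotvec tool [ 0.0033 -0.0006  0.0036]
```

View pics/s6.png

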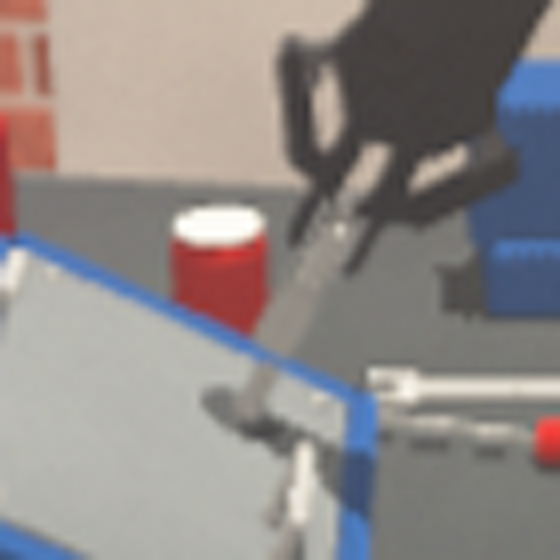

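```bash

python3 -m jog '[[-0.5,3,1,0.002,0,0.002,0],[-0.5,3,0.5,0.002,0,0.002,0],[0,3,0,0,0,0,0],[0,0,0,0,0,0,0]]' 
python3 d.py .0 .06
python3 -m jog '[[0,3,0,0,0,0,0],[0,3,0,0,0,0,0],[0,0,0,0,0,0,0]]' 
python3 d.py .0 .06
```

```text
time_s: 8.55
eef_pos: [0.55, -0.159, 0.2249]
tool_rot: [-0.666, -0.203, -0.136, 0.705]
contact_force: [0.5, 0.5, -1.5]
width: 0.0104
[-0.1056  0.994   0.0282]
t 8.55 pos [ 0.55   -0.159   0.2249] F [ 0.4537  0.5105 -1.4712] w 0.010371871268200283 q [ 0.6589  0.2052 -0.3805  2.0849 -0.3199  0.446   0.6613]
trans tool mm [ 0.2687  0.1837 -0.4714]
rotvec tool [-0.0019 -0.0006 -0.0016]
time_s: 8.8
eef_pos: [0.5522, -0.1595, 0.219]
tool_rot: [-0.666, -0.203, -0.136, 0.705]
contact_force: [-3.7, -0.4, 4.2]
width: 0.0103
[-0.1056  0.994   0.0282]
t 8.8 pos [ 0.5522 -0.1595  0.219 ] F [-3.7243 -0.36    4.1634] w 0.010345846468430871 q [ 0.6533  0.2172 -0.3782  2.0862 -0.3148  0.4326  0.6571]
trans tool mm [ 1.0498 -5.9813  0.3785]
rotvec tool [-0.0009 -0.0012 -0.0027]
```

```bash

python3 -m jog '[[0,2,0,0,0,0,0],[0,2,0,0,0,0,0],[0,0,0,0,0,0,0]]' 
python3 d.py .0 .06
python3 - <<'E'
from plan import *
from workcell import cams
s=cams.snapshot("side");np.savez("side7.npz",**s)
crop(s,290,150,50,45,12,"pics/s7.png")
s=cams.snapshot("top");np.savez("top7.npz",**s)
crop(s,355,165,50,45,12,"pics/t7.png")
E
```

```text
time_s: 9.05
eef_pos: [0.5538, -0.1593, 0.2161]
tool_rot: [-0.667, -0.203, -0.136, 0.704]
contact_force: [-5.7, -0.3, 6.0]
width: 0.0106
[-0.1056  0.994   0.0282]
t 9.05 pos [ 0.5538 -0.1593  0.2161] F [-5.6691 -0.3328  5.9784] w 0.010558955906941909 q [ 0.6496  0.2238 -0.3774  2.0866 -0.312   0.425   0.6543]
trans tool mm [ 0.9836 -9.3884  0.3967]
rotvec tool [-0.0006 -0.0013 -0.0027]
```

View pics/s7.png

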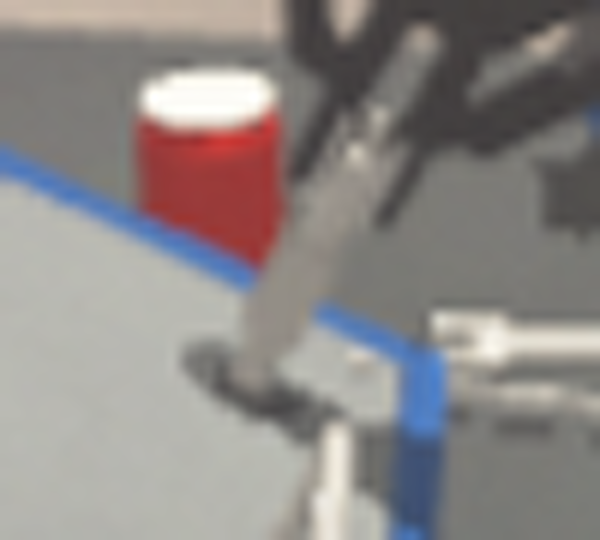

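View pics/t7.png

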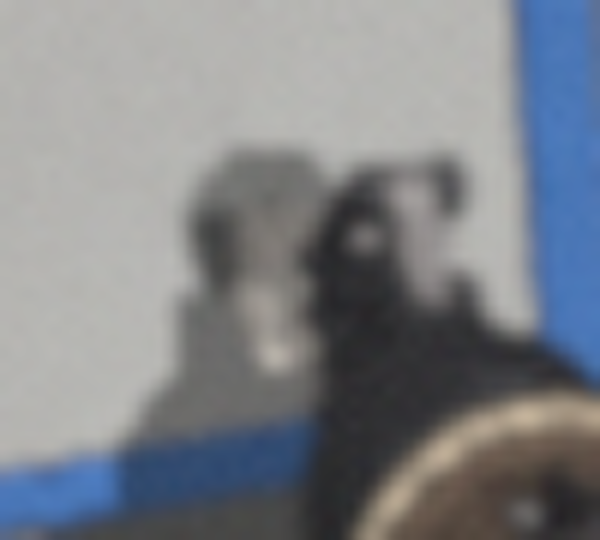

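```bash

python3 -m jog '[[0,-2,0,0,0,0,0],[0,-2,0,0,0,0,0],[0,0,0,0,0,0,0]]' 
python3 -m jog '[[2,0,0,0,0,0,0],[0,0,0,0,0,0,0]]' 
python3 d.py .0 .06
python3 -m jog '[[0,2,0,0,0,0,0],[0,2,0,0,0,0,0],[0,0,0,0,0,0,0]]' 
python3 d.py .0 .06

```

```text
time_s: 9.4
eef_pos: [0.5515, -0.1596, 0.2205]
tool_rot: [-0.667, -0.203, -0.136, 0.704]
contact_force: [-3.6, -0.3, 2.5]
width: 0.0105
time_s: 9.57
eef_pos: [0.5516, -0.1596, 0.2205]
tool_rot: [-0.667, -0.201, -0.135, 0.705]
contact_force: [-3.1, 0.0, 3.1]
width: 0.0107
[-0.1056  0.994   0.0282]
t 9.5667 pos [ 0.5516 -0.1596  0.2205] F [-3.0567  0.0463  3.0626] w 0.010736376343469994 q [ 0.6509  0.2145 -0.3754  2.0836 -0.3103  0.4401  0.6514]
trans tool mm [ 0.8582 -4.3907  0.3383]
rotvec tool [-0.0009 -0.0017 -0.0059]
time_s: 9.82
eef_pos: [0.5535, -0.1593, 0.217]
tool_rot: [-0.667, -0.201, -0.135, 0.705]
contact_force: [-5.0, -1.1, 5.0]
width: 0.0105
[-0.1056  0.994   0.0282]
t 9.8167 pos [ 0.5535 -0.1593  0.217 ] F [-4.9568 -1.1183  4.9777] w 0.010526316777990216 q [ 0.6468  0.2222 -0.3746  2.0841 -0.3075  0.431   0.6485]
trans tool mm [ 0.7543 -8.3962  0.3688]
rotvec tool [-0.0006 -0.0018 -0.0057]
```

```bash

python3 -m jog '[[0,-3,0,0,0,0,0],[0,-2,0,0,0,0,0],[0,0,0,0,0,0,0]]' 
python3 -m jog '[[3,0,0,0,0,0,0],[3,0,0,0,0,0,0],[0,0,0,0,0,0,0]]' 
python3 d.py .0 .06

```

```text
time_s: 10.07
eef_pos: [0.5514, -0.1596, 0.2213]
tool_rot: [-0.667, -0.201, -0.135, 0.705]
contact_force: [-0.9, -0.5, -0.1]
width: 0.0101
time_s: 10.32
eef_pos: [0.5525, -0.1596, 0.2207]
tool_rot: [-0.667, -0.198, -0.132, 0.706]
contact_force: [-2.9, -1.4, 2.7]
width: 0.0108
[-0.1056  0.994   0.0282]
t 10.3167 pos [ 0.5525 -0.1596  0.2207] F [-2.9085 -1.408   2.7239] w 0.010764132779179834 q [ 0.6416  0.2174 -0.3676  2.0748 -0.2974  0.4538  0.6355]
trans tool mm [-0.0195 -4.6593  0.5219]
rotvec tool [-0.003  -0.0039 -0.0153]
```

```bash

python3 -m jog '[[0,1.5,0,-0.003,0.05,-0.015,0],[0,1.5,0,0,0.05,0,0],[0,1.5,0,0,0.05,0,0],[0,0,0,0,0,0,0]]' 
python3 d.py .0 .06
python3 -m jog '[[0,1,0,0,-0.08,0,0],[0,1,0,0,-0.08,0,0],[0,1,0,0,-0.08,0,0],[0,0,0,0,0,0,0]]' 
python3 d.py .0 .06

```

```text
time_s: 10.65
eef_pos: [0.5537, -0.1604, 0.2163]
tool_rot: [-0.654, -0.146, -0.189, 0.718]
contact_force: [-5.1, 0.5, 5.1]
width: 0.0106
[-0.1056  0.994   0.0282]
t 10.65 pos [ 0.5537 -0.1604  0.2163] F [-5.0932  0.5236  5.0814] w 0.010647603145867835 q [ 0.6199  0.2195 -0.3415  2.0888 -0.3336  0.4254  0.5137]
trans tool mm [ 0.8341 -9.019   1.6438]
rotvec tool [ 0.0015 -0.1624 -0.0016]
time_s: 10.98
eef_pos: [0.5546, -0.1596, 0.2142]
tool_rot: [-0.673, -0.234, -0.105, 0.694]
contact_force: [-7.1, -0.8, 5.7]
width: 0.0106
[-0.1056  0.994   0.0282]
t 10.9833 pos [ 0.5546 -0.1596  0.2142] F [-7.1038 -0.8005  5.672 ] w 0.010580009574885238 q [ 0.6653  0.2298 -0.3971  2.0859 -0.2943  0.4189  0.7283]
trans tool mm [  1.2361 -11.3882   0.7855]
rotvec tool [ 0.0007  0.0886 -0.0031]
```

```bash

python3 - <<'E'
from plan import *
from workcell import cams
s=cams.snapshot("side");np.savez("side8.npz",**s)
st=r.sense();Rc=R.from_quat(st["tool_rot"]);p=st["eef_pos"];print(st["moment"])
a=s["image"][150:195,290:340,::-1]
a=cv2.resize(a,None,fx=12,fy=12,interpolation=cv2.INTER_CUBIC)
def mk(q,c): 
    q=(proj(s,q)-[289.5,149.5])*12; cv2.circle(a,tuple(int(v) for v in q),3,c,-1)
for o in(.0723,.0383,.0283,-.0057):
    mk(p+Rc.apply([0,o,0]),(0,0,255))
for o in(.0723,.0383):
  for sx in(-1,1): mk(p+Rc.apply([.0102*sx,o,0]),(0,255,255))
tip=np.array([.584,-.1551,.161])
for h in(0,-.032): mk(tip+N*h,(0,255,0))
cv2.imwrite("pics/s8.png",a)
E
```

```text
[-0.1558  1.4807  0.009 ]
```

View pics/s8.png

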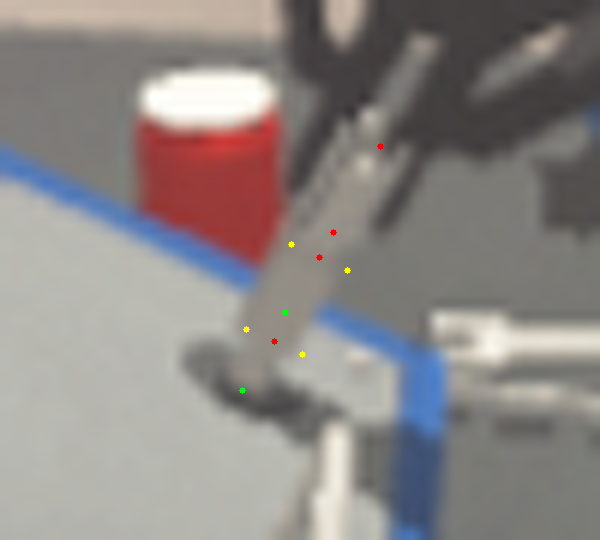

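```bash
cat > f.py <<'E'
from plan import *
st=r.sense();Rc=R.from_quat(st["tool_rot"]).inv()
P=np.stack([X,Y,N]);tip=np.array([.584,-.1551,.161])
print("F panel XYN",P@st["contact_force"],"M panel",P@st["moment"],"TCP rel tip panel mm",P@(st["eef_pos"]-tip)*1000,"yaw",(R.from_matrix(fr(-N,X)).inv()*R.from_quat(st["tool_rot"])).as_rotvec(),"w",st["width"])
E
python3 f.py
python3 -m jog '[[0,-4,0,0,0.05,0,0],[0,-4,0,0,0.04,0,0],[0,-4,0,0,0,0,0],[0,0,0,0,0,0,0]]' >/dev/null; python3 f.py
python3 -m jog '[[0,-4,0,0,0,0,0],[0,-4,0,0,0,0,0],[0,0,0,0,0,0,0],[0,0,0,0,0,0,0]]'  >/dev/null; python3 f.py

```

```text
F panel XYN [-3.1676  0.6572  7.919 ] M panel [ 0.0752  1.4867 -0.0298] TCP rel tip panel mm [-1.1913  0.064  61.0309] yaw [-0.0008 -0.0252  0.0029] w 0.010197530852137475
F panel XYN [ 0.7628 -0.3038 -2.0044] M panel [-0.0279  0.6358 -0.0146] TCP rel tip panel mm [-0.0257 -0.4313 73.4555] yaw [-0.0015  0.0674  0.0014] w 0.010343389068078973
F panel XYN [ 0.1288 -0.3458 -1.5014] M panel [0.019  0.6037 0.0115] TCP rel tip panel mm [ 0.9366  0.1139 81.8278] yaw [-0.0011  0.0631  0.0003] w 0.01040318043559052
```

```bash

python3 -m jog '[[-2,2,0,0,0,0,0],[-1,2,0,0,0,0,0],[0,0,0,0,0,0,0]]' >/dev/null; python3 f.py
python3 -m jog '[[0,4,0,0,0,0,0],[0,3,0,0,0,0,0],[0,0,0,0,0,0,0]]' >/dev/null; python3 f.py
python3 -m jog '[[0,3,0,0,0,0,0],[0,3,0,0,0,0,0],[0,0,0,0,0,0,0]]'  >/dev/null; python3 f.py

```

```text
F panel XYN [-1.0673  0.1402 -2.0845] M panel [ 0.0045  0.6337 -0.0267] TCP rel tip panel mm [-2.2556  0.3371 77.377 ] yaw [-0.0012  0.0624  0.    ] w 0.010598509267302936
F panel XYN [-0.085 -1.728 -1.854] M panel [ 0.0767  0.6678 -0.0032] TCP rel tip panel mm [-2.7741  0.4096 69.2087] yaw [-0.0007  0.0627  0.0008] w 0.010540069855924313
F panel XYN [-1.0472 -0.3089 -0.8309] M panel [-0.082   0.6293 -0.0261] TCP rel tip panel mm [-2.7901  0.1299 62.2446] yaw [-0.0009  0.0629  0.0009] w 0.010604121023340707
```

At a height where it previously jammed there is now no resistance, so the key is entering. I'll continue.

```bash

python3 -m jog '[[0,3,0,0,0,0,0],[0,3,0,0,0,0,0],[0,0,0,0,0,0,0]]' >/dev/null; python3 f.py
python3 -m jog '[[0,3,0,0,0,0,0],[0,3,0,0,0,0,0],[0,0,0,0,0,0,0]]'  >/dev/null; python3 f.py

```

```text
F panel XYN [-0.7588 -0.2175 -3.0877] M panel [-0.1988  0.6833 -0.0268] TCP rel tip panel mm [-2.7036  0.0984 55.5175] yaw [-0.0008  0.0629  0.0008] w 0.010317987460968243
F panel XYN [-0.8742  0.2789  4.035 ] M panel [ 0.0838  0.7868 -0.0103] TCP rel tip panel mm [-2.5265  0.0014 49.035 ] yaw [-0.001   0.0629  0.0005] w 0.01047404615125199
```

```bash

python3 -m jog '[[0,2,0,0,0,0,0],[0,2,0,0,0,0,0],[0,0,0,0,0,0,0]]' >/dev/null; python3 f.py
python3 -m jog '[[0,2,0,0,0,0,0],[0,2,0,0,0,0,0],[0,0,0,0,0,0,0]]'  >/dev/null; python3 f.py
python3 -m jog '[[0,2,0,0,0,0,0],[0,2,0,0,0,0,0],[0,0,0,0,0,0,0]]'  >/dev/null; python3 f.py

```

```text
F panel XYN [-2.6899  1.5364  6.1841] M panel [ 0.2369  0.9494 -0.0358] TCP rel tip panel mm [-2.5063 -0.0314 45.3479] yaw [-0.0013  0.0628  0.0006] w 0.010615659467765525
F panel XYN [-2.233   0.6859  6.9514] M panel [ 0.2418  1.0873 -0.0485] TCP rel tip panel mm [-2.4564 -0.0638 42.1354] yaw [-0.0017  0.0625  0.0005] w 0.010614209473224508
F panel XYN [-3.2566  3.1738  8.8311] M panel [ 0.6041  1.2378 -0.035 ] TCP rel tip panel mm [-2.3674 -0.1382 41.87  ] yaw [-0.0029  0.0619  0.0009] w 0.010416666731406957
```

```bash

python3 -m jog '[[0,3,0,0,0,0,0],[0,4,0,0,0,0,0],[0,4,0,0,0.06,0,0],[0,4,0,0,0.06,0,0]]' ; python3 f.py
python3 -m jog '[[0,4,0,0,0.1,0,0],[0,4,0,0,0.1,0,0],[0,4,0,0,0.1,0,0]]' ; python3 f.py

```

```text
time_s: 14.03
eef_pos: [0.5639, -0.1591, 0.196]
tool_rot: [-0.66, -0.161, -0.177, 0.712]
contact_force: [-44.8, 3.8, 54.9]
width: 0.0105
F panel XYN [-12.7779  10.7875  68.9159] M panel [2.4558 3.7914 0.1035] TCP rel tip panel mm [-1.6726 -0.8008 40.5332] yaw [-0.0077  0.1806  0.0001] w 0.010452286983124809
time_s: 14.28
eef_pos: [0.5638, -0.1592, 0.196]
tool_rot: [-0.625, -0.049, -0.277, 0.728]
contact_force: [-43.6, 3.2, 52.3]
width: 0.011
F panel XYN [-13.0245  10.0727  66.1495] M panel [2.3272 3.7076 0.078 ] TCP rel tip panel mm [-1.7124 -0.8158 40.5659] yaw [-0.0101  0.4897 -0.0026] w 0.010983152479279746
```

```bash

python3 -m jog '[[0,1.5,0,0,0.1,0,0],[0,1.5,0,0,0.1,0,0],[0,1.5,0,0,0.1,0,0]]' ; python3 f.py
python3 -m jog '[[0,1.5,0,0,0.1,0,0],[0,1.5,0,0,0.1,0,0],[0,1.5,0,0,0.1,0,0]]' ; python3 f.py

```

```text
time_s: 14.53
eef_pos: [0.5624, -0.1588, 0.1964]
tool_rot: [-0.575, 0.065, -0.372, 0.726]
contact_force: [-12.1, 2.0, 16.5]
width: 0.0106
F panel XYN [-2.5282  3.8393 19.9813] M panel [0.758  1.5854 0.0422] TCP rel tip panel mm [-2.7156 -0.2632 41.5636] yaw [-0.0102  0.8037 -0.0047] w 0.010648690938742201
time_s: 14.78
eef_pos: [0.5626, -0.1589, 0.1963]
tool_rot: [-0.509, 0.177, -0.458, 0.707]
contact_force: [-18.0, 0.7, 20.2]
width: 0.0104
F panel XYN [-6.1109  3.538  26.1535] M panel [0.8824 1.9163 0.0277] TCP rel tip panel mm [-2.6429 -0.3563 41.4167] yaw [-0.0091  1.1185 -0.0082] w 0.010447376740149703
```

```bash

python3 -m jog '[[0,1.2,0,0,0.1,0,0],[0,1.2,0,0,0.1,0,0],[0,1,0,0,0.1,0,0],[0,1,0,0,0.1,0,0],[0,1,0,0,0,0,0]]' ; python3 f.py
python3 -m jog '[[0,0.5,0,0,0.06,0,0],[0,0.5,0,0,0.04,0,0],[0,0.5,0,0,0,0,0]]' ; python3 f.py
python3 - <<'E'
from plan import *
from workcell import cams
for n in("top","side"):
    s=cams.snapshot(n);np.savez(n+"9.npz",**s)
crop(s,290,140,60,55,12,"pics/s9.png")
s=load("top9.npz");crop(s,345,150,60,55,12,"pics/t9.png")
E
```

```text
time_s: 15.2
eef_pos: [0.5623, -0.159, 0.1964]
tool_rot: [-0.4, 0.322, -0.555, 0.654]
contact_force: [-12.2, 0.3, 14.5]
width: 0.0105
F panel XYN [-3.7599  2.2647 18.4469] M panel [0.5683 1.565  0.0476] TCP rel tip panel mm [-2.8464 -0.3752 41.5838] yaw [-0.0056  1.5448 -0.0121] w 0.010459501228339151
time_s: 15.45
eef_pos: [0.562, -0.159, 0.1966]
tool_rot: [-0.37, 0.356, -0.576, 0.636]
contact_force: [-6.6, 1.1, 7.6]
width: 0.0108
F panel XYN [-2.0103  2.1005  9.6413] M panel [0.2366 1.1648 0.056 ] TCP rel tip panel mm [-3.0266 -0.3616 41.909 ] yaw [-0.0044  1.6501 -0.0134] w 0.010784993810783395
```

View pics/s9.png

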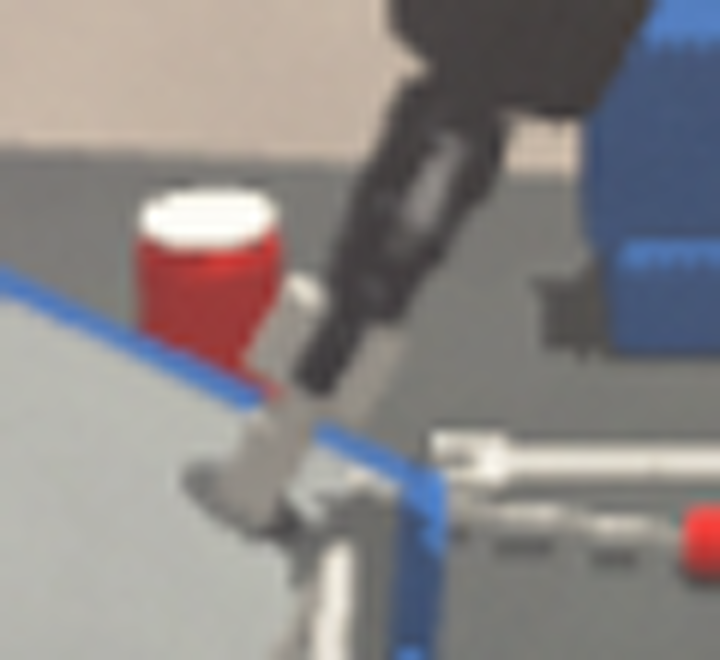

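View pics/t9.png

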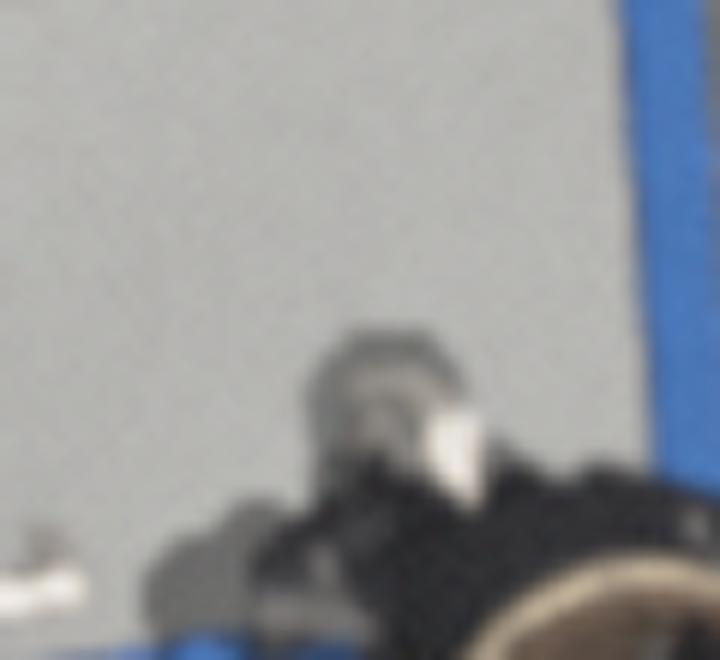

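```bash

python3 -m jog '[[0,1,0,0,0.06,0,0],[0,1,0,0,0.04,0,0],[0,0,0,0,0,0,0]]' ; python3 f.py
python3 -m jog '[[0,-2,0,0,-0.02,0,0],[0,-1,0,0,0,0,0],[0,0,0,0,0,0,0]]' >/dev/null ; python3 f.py
python3 -m jog '[[0,0,0,0,0,0,30],[0,0,0,0,0,0,30],[0,0,0,0,0,0,30],[0,0,0,0,0,0,30]]' ; python3 f.py

```

```text
time_s: 15.8
eef_pos: [0.5618, -0.1591, 0.1968]
tool_rot: [-0.339, 0.388, -0.594, 0.618]
contact_force: [-6.1, 0.6, 5.7]
width: 0.0105
F panel XYN [-2.5609  1.5446  7.7778] M panel [0.313  1.2087 0.0882] TCP rel tip panel mm [-3.1019 -0.4231 42.1536] yaw [-0.0026  1.752  -0.0142] w 0.010499509842321095
F panel XYN [-2.4967  0.2643  5.4112] M panel [0.178  1.0201 0.0458] TCP rel tip panel mm [-3.1116 -0.3815 46.3889] yaw [-0.0022  1.7312 -0.0149] w 0.010356457858873402
time_s: 16.38
eef_pos: [0.5609, -0.1593, 0.2008]
tool_rot: [-0.345, 0.38, -0.591, 0.622]
contact_force: [0.0, 0.4, 0.1]
width: 0.0258
F panel XYN [0.0916 0.3438 0.0281] M panel [ 0.0336  0.5211 -0.0249] TCP rel tip panel mm [-2.0311 -0.4897 46.1269] yaw [-0.0015  1.7307 -0.017 ] w 0.02583984758484182
```

```bash

python3 -m jog '[[0,-10,0,0,0,0,30],[0,-15,0,0,0,0,30],[0,-20,0,0,0,0,30],[0,-25,0,0,0,0,30],[0,-25,0,0,0,0,30]]' ; 
python3 -m jog '[[0,-25,0,0,0,0,30],[0,-20,0,0,-0.1,0,30],[0,-10,0,0,-0.1,0,30],[0,0,0,0,-0.1,0,30],[0,0,0,0,-0.1,0,30]]' ; python3 f.py
python3 - <<'E'
from plan import *
from workcell import cams
for n in("top","side"):
    s=cams.snapshot(n);np.savez(n+"10.npz",**s)
crop(s,270,130,80,75,8,"pics/s10.png")
s=load("top10.npz");crop(s,300,130,110,90,7,"pics/t10.png")
E
```

```text
time_s: 16.8
eef_pos: [0.5131, -0.1642, 0.2827]
tool_rot: [-0.348, 0.384, -0.588, 0.621]
contact_force: [0.5, 0.8, -0.0]
width: 0.0255
time_s: 17.22
eef_pos: [0.4836, -0.1706, 0.3429]
tool_rot: [-0.459, 0.245, -0.509, 0.685]
contact_force: [0.1, 0.1, -1.1]
width: 0.0258
F panel XYN [-0.351   0.1063 -1.006 ] M panel [ 0.0564  0.4761 -0.0124] TCP rel tip panel mm [ -4.2471   0.588  208.3118] yaw [-0.008   1.3203 -0.0165] w 0.02575949491734688
```

View pics/s10.png

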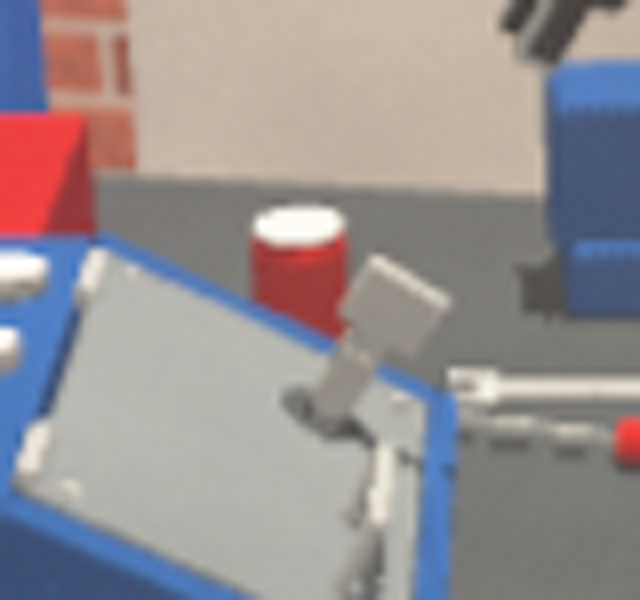

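View pics/t10.png

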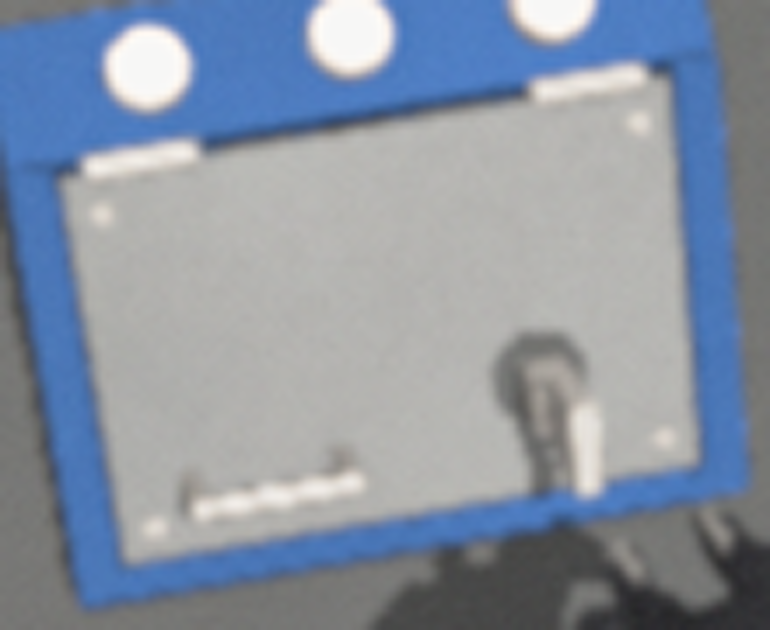

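The key sits down on the spindle at top-crop (545,385) with its paddle turned a quarter turn to run up the slope. Next is the handle. From the spindle position found by fitting the key, the bar's middle should be at (0.540, -0.031, 0.157), against (0.539, -0.032, 0.159) measured.

```bash

python3 -m jog '[[0,0,0,0,-0.12,0,60],[0,0,0,0,-0.12,0,60],[0,0,0,0,-0.12,0,60],[0,0,0,0,-0.12,0,60],[0,0,0,0,-0.12,0,60]]' 
python3 -m jog '[[0,0,0,0,-0.12,0,60],[0,0,0,0,-0.12,0,60],[0,0,0,0,-0.12,0,60],[0,0,0,0,-0.12,0,60],[0,0,0,0,-0.12,0,60]]' 
python3 -m jog '[[0,0,0,0,-0.1,0,60],[0,0,0,0,0,0,60]]' 
cat > e.py <<'E'
from plan import *
import sys
delta(np.array([.5397,-.031,.158])+N*float(sys.argv[1]),fr(-N,X))
E
python3 e.py .1
```

```text
time_s: 17.73
eef_pos: [0.4824, -0.1704, 0.3424]
tool_rot: [-0.589, 0.034, -0.351, 0.727]
contact_force: [-0.0, -0.7, 0.3]
width: 0.0513
time_s: 18.15
eef_pos: [0.481, -0.17, 0.3413]
tool_rot: [-0.667, -0.184, -0.157, 0.705]
contact_force: [-0.4, -0.0, 0.1]
width: 0.0513
time_s: 18.32
eef_pos: [0.4805, -0.1698, 0.3409]
tool_rot: [-0.674, -0.22, -0.122, 0.694]
contact_force: [-0.6, 0.3, -0.8]
width: 0.0511
t 18.3167 pos [ 0.4805 -0.1698  0.3409] F [-0.5649  0.2744 -0.759 ] w 0.05108757073722446 q [ 0.1536 -0.082   0.2278  2.0772 -0.3228  0.7379  0.7222]
trans tool mm [-16.5743  97.4739 128.8308]
rotvec tool [ 0.0133 -0.013   0.0002]
```

```bash

python3 -m jog '[[-4,0,28,0.003,-0.003,0,60],[-4,0,30,0.003,-0.003,0,60],[-4,10,30,0.003,-0.003,0,60],[-4,15,30,0.003,-0.003,0,60],[0,20,8,0,0,0,60]]' 
python3 -m jog '[[0,20,0,0,0,0,60],[0,20,0,0,0,0,60],[0,0,0,0,0,0,60]]' 
python3 e.py .1
```

```text
time_s: 18.73
eef_pos: [0.4704, -0.0432, 0.2961]
tool_rot: [-0.669, -0.213, -0.133, 0.699]
contact_force: [0.4, 0.0, 0.0]
width: 0.051
time_s: 18.98
eef_pos: [0.4885, -0.036, 0.2576]
tool_rot: [-0.668, -0.207, -0.136, 0.702]
contact_force: [0.5, -0.2, 0.0]
width: 0.0514
t 18.9833 pos [ 0.4885 -0.036   0.2576] F [ 0.4754 -0.2303  0.0104] w 0.05137259316118544 q [ 0.0652 -0.0414 -0.0317  2.2594 -0.2066  0.4459  0.3011]
trans tool mm [-1.2829 12.0584 -3.2383]
rotvec tool [ 0.0031 -0.055   0.0045]
```

```bash

python3 -m jog '[[0,0,-1,0,-0.02,0.09,50],[0,0,-1,0,-0.02,0.09,50],[0,0,-1,0,-0.01,0.09,50],[0,0,0,0,0,0,50]]' 
cat > e.py <<'E'
from plan import *
import sys
al=np.radians(float(sys.argv[2])); A=np.array([np.cos(b)*np.sin(al),np.sin(b)*np.sin(al),-np.cos(al)])
Rt=fr(A,[np.cos(b),np.sin(b),0])
delta(np.array([.5397,-.031,.158])-A*float(sys.argv[1]),Rt)
E
python3 e.py .05 13
```

```text
time_s: 19.32
eef_pos: [0.485, -0.0407, 0.2577]
tool_rot: [-0.694, -0.119, -0.025, 0.71]
contact_force: [0.4, 0.1, 0.8]
width: 0.0425
t 19.3167 pos [ 0.485  -0.0407  0.2577] F [0.3836 0.0949 0.776 ] w 0.042506197918710374 q [ 0.0521  0.0702 -0.0449  2.0594 -0.0471  0.8099  0.171 ]
trans tool mm [32.9198 59.0141  1.5298]
rotvec tool [-0.0031 -0.0248 -0.021 ]
```

```bash

python3 -m jog '[[15,12,1,0,-0.012,-0.01,50],[15,15,1,0,-0.012,-0.01,50],[4,18,0,0,0,0,50],[0,12,0,0,0,0,50],[0,0,0,0,0,0,50]]' 
python3 e.py .008 13
python3 - <<'E'
from plan import *
from workcell import cams
s=cams.snapshot("side");crop(s,270,130,80,75,8,"pics/s11.png")
E
```

```text
time_s: 19.73
eef_pos: [0.5325, -0.0337, 0.2121]
tool_rot: [-0.692, -0.133, -0.037, 0.708]
contact_force: [-0.2, 0.4, -0.1]
width: 0.0427
t 19.7333 pos [ 0.5325 -0.0337  0.2121] F [-0.1653  0.3725 -0.1327] w 0.042674917699823324 q [ 0.0378  0.1906 -0.0481  2.0464 -0.0445  0.6671  0.1599]
trans tool mm [-5.5557 46.3775  1.3398]
rotvec tool [-0.001  -0.0223  0.0141]
```

View pics/s11.png

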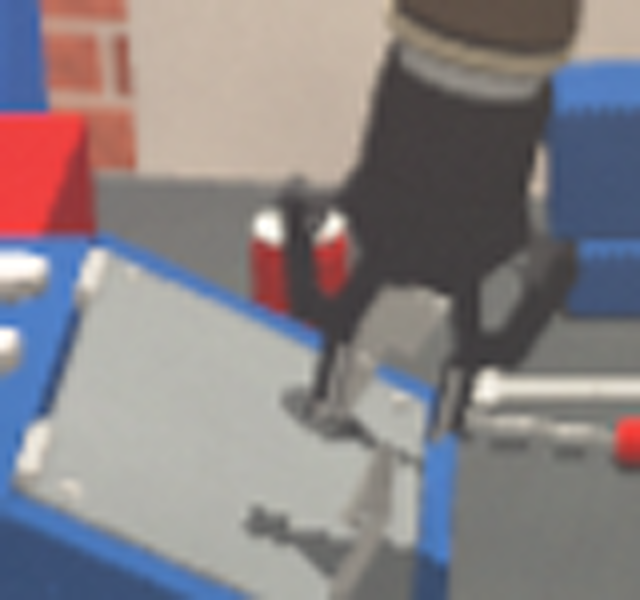

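The bar (around crop (380,470)) lies below and between the fingers. I'll descend.

```bash

python3 -m jog '[[-3,10,1,0,-0.01,0.007,50],[-2,14,0,0,-0.01,0.007,50],[0,12,0,0,0,0,50],[0,7,0,0,0,0,50],[0,0,0,0,0,0,50]]' 
python3 e.py .008 13
python3 - <<'E'
from plan import *
from workcell import cams
s=cams.snapshot("side");crop(s,270,130,80,75,8,"pics/s12.png")
E
```

```text
time_s: 20.2
eef_pos: [0.537, -0.033, 0.1703]
tool_rot: [-0.694, -0.136, -0.028, 0.707]
contact_force: [-0.2, -0.1, -0.7]
width: 0.0425
t 20.2 pos [ 0.537  -0.033   0.1703] F [-0.2162 -0.1087 -0.6764] w 0.04253151260887193 q [ 0.035   0.2589 -0.0503  2.075  -0.0367  0.5777  0.1692]
trans tool mm [0.0852 4.6062 1.5826]
rotvec tool [ 0.0008 -0.0058  0.006 ]
```

View pics/s12.png

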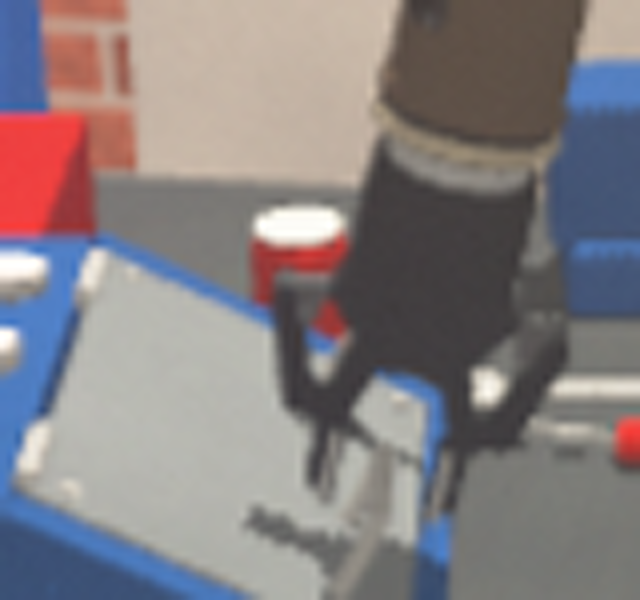

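```bash

python3 -m jog '[[0,4,1.5,0,0,0,50],[0,0,0,0,0,0,50]]' 40
python3 -m jog '[[0,0,0,0,0,0,0],[0,0,0,0,0,0,0],[0,0,0,0,0,0,0],[0,0,0,0,0,0,0],[0,0,0,0,0,0,0]]' 40
python3 f.py; python3 e.py .008 13
```

```text
time_s: 20.42
eef_pos: [0.5379, -0.0315, 0.1671]
tool_rot: [-0.694, -0.136, -0.029, 0.707]
contact_force: [-0.4, -0.8, -0.1]
width: 0.0426
time_s: 20.83
eef_pos: [0.537, -0.0315, 0.1676]
tool_rot: [-0.694, -0.135, -0.028, 0.707]
contact_force: [1.3, 0.3, -4.9]
width: 0.0084
F panel XYN [-1.0804  0.0647 -4.9555] M panel [0.0173 0.0809 0.0569] TCP rel tip panel mm [-20.5648 129.4456  18.4426] yaw [-0.0019  0.0059  0.256 ] w 0.008413888506628433
t 20.8333 pos [ 0.537  -0.0315  0.1676] F [ 1.345   0.2809 -4.8826] w 0.008413888506628433 q [ 0.0313  0.2626 -0.0501  2.0777 -0.0347  0.5713  0.1641]
trans tool mm [0.4534 1.9925 0.1039]
rotvec tool [ 0.0011 -0.0061  0.0058]
```

Bar gripped (8.4 mm under grip). Now I'll work out the arc in tool axes.

```bash
cat > arc.py <<'E'
from plan import *
import sys
B0=np.array([.5385,-.031,.1605]);H=B0+.15*X-.044*N
st=r.sense();Rc=R.from_quat(st["tool_rot"]).as_matrix();p=st["eef_pos"]+.0065*Rc[:,1]
d=p-H;u,v=d@X,d@N
th=np.arctan2(.15,.044)+np.arctan2(u,v)   # zero when u=-.15,v=.044
al=np.degrees(np.arctan2(Rc[:2,1]@[np.cos(b),np.sin(b)],-Rc[2,1]))
print("t",st["time_s"],"theta",round(th,3),"rad mm",np.hypot(u,v)*1000-156.3,"alpha",al,"w",st["width"],"F",st["contact_force"],"y off",d@Y*1000,"q",st["joint_positions"])
dth=float(sys.argv[1]);da=float(sys.argv[2])
f=lambda t:H-.15*(X*np.cos(t)-N*np.sin(t))+.044*(N*np.cos(t)+X*np.sin(t))
Rt=Rc.copy();tc=st["eef_pos"].copy()
for i in range(5):
    Rn=R.from_rotvec(Y*-0).as_matrix()@Rt
    Rn=Rt@R.from_rotvec([0,0,da]).as_matrix()
    tn=f(th+dth*(i+1))-.0065*Rn[:,1]
    print(np.round(Rt.T@(tn-tc)*1000,1)); Rt,tc=Rn,tn
E
python3 arc.py .08 .015
```

```text
t 20.8333 theta 0.005 rad mm -0.12342209972345586 alpha 13.331485158092875 w 0.008413888506628433 F [ 1.345   0.2809 -4.8826] y off -0.29613578541979024 q [ 0.0313  0.2626 -0.0501  2.0777 -0.0347  0.5713  0.1641]
[  0.9 -12.5   0.3]
[  1.8 -12.4  -0. ]
[  2.6 -12.2   0. ]
[  3.4 -12.1   0. ]
[  4.2 -11.8   0. ]
```

```bash

python3 -m jog '[[0.5,-6,0,0,0,0,0],[1,-10,0,0,0,0.01,0],[1.8,-12.4,0,0,0,0.015,0]]'
python3 arc.py .08 .015
```

```text
time_s: 21.08
eef_pos: [0.534, -0.032, 0.1937]
tool_rot: [-0.696, -0.126, -0.019, 0.707]
contact_force: [8.2, 0.2, -11.3]
width: 0.0082
t 21.0833 theta 0.173 rad mm 0.1728862392127155 alpha 11.812133133697916 w 0.008182297755366616 F [  8.2346   0.2263 -11.3488] y off -0.293679319949326 q [ 0.0265  0.2309 -0.0457  2.0385 -0.0286  0.6684  0.1565]
[  2.9 -12.2   0.3]
[  3.6 -12.    0. ]
[  4.3 -11.8   0. ]
[  5.1 -11.5   0. ]
[  5.8 -11.1   0. ]
```

The panel is lifting and the bar follows the expected arc to within 0.2 mm. I'll continue.

```bash

python3 -m jog '[[3,-12,0,0,0,0.015,0],[3.7,-12,0,0,0,0.015,0],[4.4,-12,0,0,0,0.015,0],[5.2,-11.5,0,0,0,0.015,0],[6,-11,0,0,0,0.015,0]]'
python3 arc.py .08 .015
```

```text
time_s: 21.5
eef_pos: [0.5429, -0.0306, 0.252]
tool_rot: [-0.7, -0.096, 0.012, 0.707]
contact_force: [2.6, 0.6, -13.2]
width: 0.0083
t 21.5 theta 0.55 rad mm 0.9609705224270897 alpha 6.806508557874528 w 0.00834694804941215 F [  2.5678   0.584  -13.2348] y off -0.3313959590795847 q [ 0.0075  0.217  -0.0356  1.8865 -0.0103  0.9205  0.1317]
[  7.  -10.5   0.4]
[  6.9 -10.5   0. ]
[  7.5 -10.1   0.1]
[ 8.2 -9.6  0.1]
[ 8.8 -9.   0.1]
```

```bash

python3 -m jog '[[7,-10.5,0,0,0,0.015,0],[7,-10.5,0,0,0,0.015,0],[7.5,-10,0,0,0,0.015,0],[8.2,-9.6,0,0,0,0.015,0],[8.8,-9,0,0,0,0.015,0]]'
python3 arc.py .08 .015
```

```text
time_s: 21.92
eef_pos: [0.5669, -0.0269, 0.2963]
tool_rot: [-0.704, -0.057, 0.05, 0.706]
contact_force: [-8.9, -1.2, -6.8]
width: 0.0084
t 21.9167 theta 0.869 rad mm 1.8213989094905685 alpha 0.5288577692864741 w 0.008354095077171051 F [-8.8526 -1.2081 -6.8411] y off -0.40148007472594166 q [-0.0143  0.2775 -0.0264  1.6914  0.0031  1.1641  0.1109]
[ 9.7 -8.3  0.5]
[ 8.9 -8.9  0.1]
[ 9.5 -8.3  0.1]
[10.  -7.7  0.1]
[10.4 -7.   0.1]
```

```bash

python3 -m jog '[[9.5,-8.3,0,0,0,0.015,0],[9,-8.7,0,0,0,0.015,0],[9.5,-8,0,0,0,0.015,0],[10,-7.4,0,0,0,0.015,0],[0,0,0,0,0,0,0]]'
python3 arc.py .04 .015
```

```text
time_s: 22.33
eef_pos: [0.5912, -0.0231, 0.3216]
tool_rot: [0.705, 0.018, -0.088, -0.704]
contact_force: [2.7, -0.4, -2.8]
width: 0.0084
t 22.3333 theta 1.09 rad mm 2.5078502087500567 alpha -5.678146038150489 w 0.00844398139714645 F [ 2.7323 -0.3939 -2.816 ] y off -0.47559038526241143 q [-0.0326  0.3657 -0.017   1.5123  0.0099  1.363   0.0991]
[ 6.4 -2.6  0.5]
[ 4.7 -4.2  0.1]
[ 4.8 -4.1  0.1]
[ 4.9 -4.   0.1]
[ 5.  -3.9  0.1]
```

```bash

python3 -m jog '[[5.5,-3.8,0,0,0,0,0],[5.5,-3.8,0,0,0,0,0],[5.5,-3.6,0,0,0,0,0],[5.5,-3.4,0,0,0,0,0],[0,0,0,0,0,0,0]]'
python3 arc.py .04 0
```

```text
time_s: 22.75
eef_pos: [0.6018, -0.0214, 0.3298]
tool_rot: [0.704, 0.005, -0.1, -0.703]
contact_force: [2.9, -0.2, -1.6]
width: 0.0081
t 22.75 theta 1.174 rad mm 2.7960945564849737 alpha -7.707888769345923 w 0.008107814058058826 F [ 2.9329 -0.1572 -1.5869] y off -0.5144468093787629 q [-0.0379  0.4016 -0.0133  1.444   0.0093  1.4309  0.0966]
[ 6.6 -2.   0.6]
[ 4.9 -3.9  0.1]
[ 5.  -3.7  0.1]
[ 5.2 -3.5  0.1]
[ 5.3 -3.3  0.1]
```

```bash

python3 -m jog '[[7,-4,0,0,0,0,0],[7,-4.2,0,0,0,0,0],[7,-4,0,0,0,0,0]]'
python3 arc.py .04 0
```

```text
time_s: 23.0
eef_pos: [0.6154, -0.0194, 0.3386]
tool_rot: [0.703, -0.003, -0.107, -0.703]
contact_force: [-11.2, -0.6, 1.4]
width: 0.0083
t 23.0 theta 1.275 rad mm 3.282063485300853 alpha -8.911268258899419 w 0.008346219167612622 F [-11.1852  -0.6389   1.3866] y off -0.5965668333522924 q [-0.0427  0.435  -0.0099  1.3761  0.0079  1.4865  0.0945]
[ 7.  -1.1  0.7]
[ 5.2 -3.5  0.1]
[ 5.3 -3.3  0.1]
[ 5.4 -3.1  0.1]
[ 5.6 -2.9  0.1]
```

```bash

python3 -m jog '[[5,-2.5,0,0,0,0,0],[5,-2.5,0,0,0,0,0],[0,0,0,0,0,0,0]]'
python3 arc.py .04 0
```

```text
time_s: 23.25
eef_pos: [0.6214, -0.0184, 0.3422]
tool_rot: [0.703, -0.008, -0.112, -0.703]
contact_force: [2.9, 0.9, -1.5]
width: 0.0079
t 23.25 theta 1.319 rad mm 3.6723946179472193 alpha -9.652036258295864 w 0.00789797525639674 F [ 2.939   0.9022 -1.5055] y off -0.6202294307722412 q [-0.045   0.4527 -0.0082  1.3428  0.0073  1.5151  0.0936]
[ 7.3 -0.6  0.7]
[ 5.3 -3.3  0.1]
[ 5.4 -3.1  0.1]
[ 5.5 -2.9  0.1]
[ 5.6 -2.7  0.1]
```

```bash

python3 -m jog '[[5,-2,0,0,0,0,0],[5,-2,0,0,0,0,0]]'
python3 arc.py .04 0
python3 - <<'E'
from plan import *
from workcell import cams
for n in("top","side"):
    s=cams.snapshot(n);np.savez(n+"13.npz",**s)
crop(s,240,60,110,130,5,"pics/s13.png")
E
```

```text
time_s: 23.42
eef_pos: [0.6229, -0.0183, 0.3426]
tool_rot: [0.702, -0.017, -0.119, -0.702]
contact_force: [-26.1, -1.5, -2.5]
width: 0.0081
t 23.4167 theta 1.328 rad mm 3.5031552693703816 alpha -11.004004014521833 w 0.008086641772600016 F [-26.1424  -1.4863  -2.526 ] y off -0.6716702002150082 q [-0.0466  0.4701 -0.0063  1.3182  0.0069  1.546   0.0929]
[ 7.2 -0.8  0.8]
[ 5.2 -3.4  0.1]
[ 5.4 -3.2  0.1]
[ 5.5 -3.   0.1]
[ 5.6 -2.8  0.1]
```

View pics/s13.png

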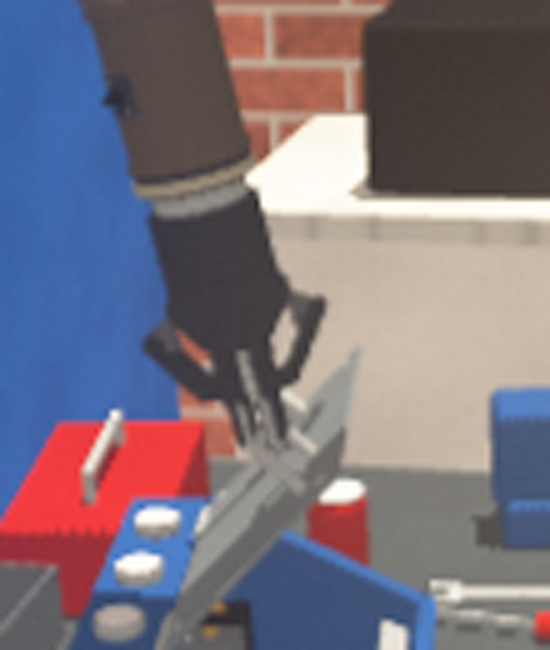

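The force rose to 26 N, so the panel is at its stop, and the picture shows it standing steep with the key still on. I'll ease off, open slightly and withdraw upward.

```bash

python3 -m jog '[[-1,0,0,0,0,0,0],[0,0,0,0,0,0,0],[0,0,0,0,0,0,25],[0,0,0,0,0,0,25],[0,0,0,0,0,0,25]]'
python3 f.py
python3 -m jog '[[0,-4,0,0,0,0,25],[0,-8,0,0,0,0,25],[0,-12,0,0,0,0,25]]'
python3 f.py
```

```text
time_s: 23.93
eef_pos: [0.6228, -0.0183, 0.3427]
tool_rot: [-0.702, 0.016, 0.118, 0.702]
contact_force: [0.3, -0.0, 0.9]
width: 0.0213
F panel XYN [ 0.6874 -0.0673  0.6828] M panel [-0.0369 -0.187  -0.0198] TCP rel tip panel mm [138.261  128.9622 132.2496] yaw [0.012  0.0164 0.6775] w 0.021316498133021493
time_s: 24.18
eef_pos: [0.6275, -0.0179, 0.3663]
tool_rot: [-0.702, 0.016, 0.119, 0.702]
contact_force: [0.1, -0.6, -0.5]
width: 0.0219
F panel XYN [-0.1887 -0.6417 -0.424 ] M panel [-0.0513 -0.2305 -0.0072] TCP rel tip panel mm [153.4652 128.6249 150.9112] yaw [0.0123 0.0164 0.6785] w 0.021888611831159612
```

```bash

python3 -m jog '[[0,-20,0,0,0,0,25],[0,-25,0,0,0,0,25],[0,-25,0,0,0,0,25],[0,-25,0,0,0,0,25],[0,-20,0,0,0,0,25]]'
python3 -m jog '[[-30,-5,0,0,0,0,25],[-35,0,0,0,0,0,25],[-35,0,0,0,0,0,25],[-30,0,0,0,0,0,25],[0,0,0,0,0,0,25]]'
python3 - <<'E'
from plan import *
from workcell import cams
for n in("top","side"):
    s=cams.snapshot(n);np.savez(n+"14.npz",**s)
crop(s,230,90,140,130,5,"pics/s14.png")
s=load("top14.npz");crop(s,280,90,150,130,5,"pics/t14.png")
E
```

```text
time_s: 24.6
eef_pos: [0.6473, -0.0143, 0.4766]
tool_rot: [-0.701, 0.012, 0.119, 0.703]
contact_force: [0.7, 0.6, -1.4]
width: 0.0214
time_s: 25.02
eef_pos: [0.5207, -0.0361, 0.5097]
tool_rot: [0.702, -0.012, -0.115, -0.702]
contact_force: [0.5, -0.9, 1.1]
width: 0.0212
```

View pics/s14.png

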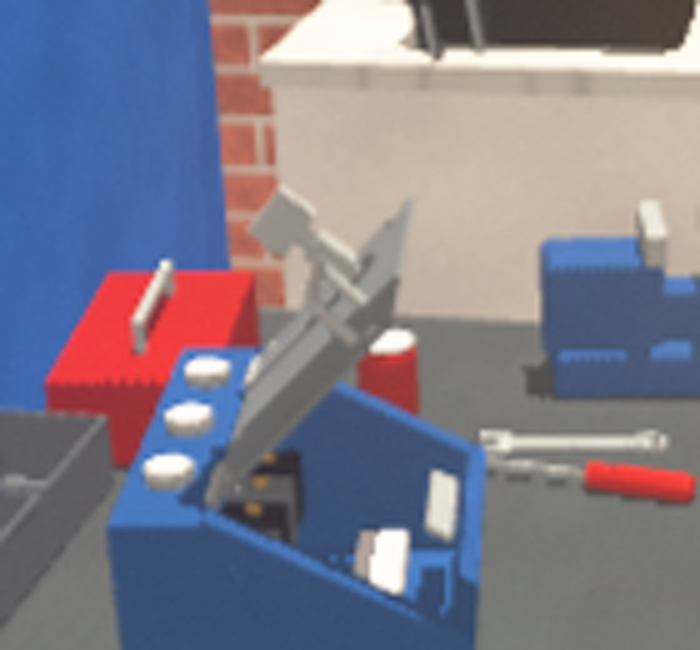

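View pics/t14.png

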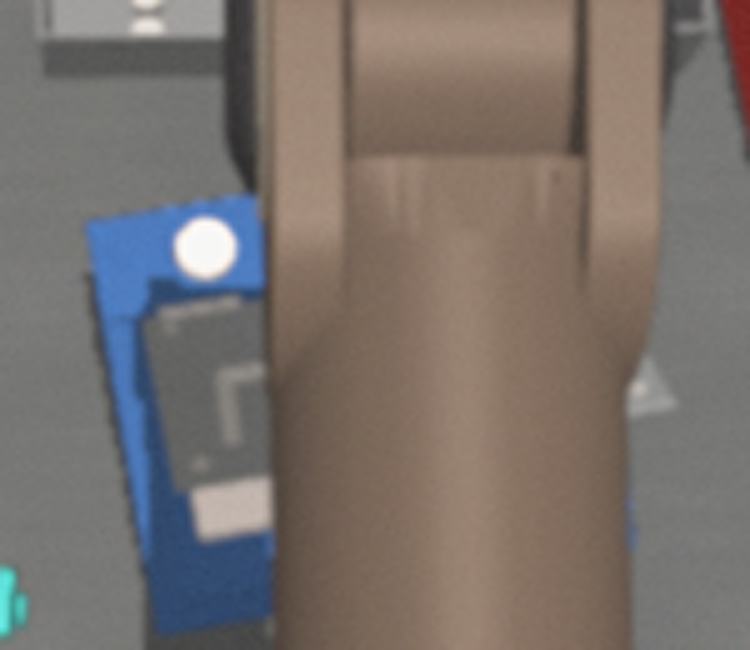

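The panel stands open with the key on it at side-crop (285,220), and the gripper is clear. I'll check this numerically before handing in.

```bash

python3 - <<'E'
from plan import *
B0=np.array([.5385,-.031,.1605]);H=B0+.15*X-.044*N
tip=np.array([.5816,-.1555,.1597]);s=load("side14.npz")
for th in(1.1,1.3):
    M=R.from_rotvec(Y*th)
    for nm,p in(("handle",B0),("key paddle centre",tip+N*(-.024+.061)),("key top",tip+N*(-.024+.078))):
        q=H+M.apply(p-H);print(th,nm,((proj(s,q)-[230,90])*5).round())
E
```

```text
1.1 handle [356. 304.]
1.1 key paddle centre [328. 230.]
1.1 key top [314. 213.]
1.3 handle [317. 282.]
1.3 key paddle centre [291. 217.]
1.3 key top [273. 202.]
```

The paddle seen at (285,222) matches the prediction of (291,217) for 1.3 rad with the key home. I'm handing in.

```bash

python3 - <<'E'
from workcell import r
print(r.sense()["contact_force"]); print(r.close_job())
E
```

```text
[ 0.41349451  0.68371716 -0.5615319 ]
the job is handed in; nothing more can be done
None
```

I handed the job in at about 25 s of robot time: the panel is swung open to its stop, the latch has had its quarter turn, and the key is still on the spindle. No verdict was reported.

**What I did:**
- I took the square-socket key from the rack's +y pocket. The first try on the spindle jammed on its cone. Shifting the key about 3 mm down the slope let it slide home.
- I pressed the spindle in about 7 mm and turned the key about 1.6 rad clockwise. The push briefly reached about 70 N at the wrist, below the 120 N limit.
- I released the key, gripped the handle bar and swung the panel up until it met its stop at about 26 N. Then I let go and backed away.

**Last checks:**
- **Panel:** the arm's position along the arc gave about 1.32 rad. The handle and key in the last side picture also match 1.3 rad.
- **Key:** its paddle is within about 1.5 pixels (roughly 4 mm) of where a fully seated key should appear. That is coarser than the 9 mm limit by only about half.
- **Contact:** the residual force is under 1 N, which is just sensor noise, and the gripper is well clear of everything.

**What disagreed or was not checked:**
- The arc radius drifted to 3.5 mm beyond the expected value by the end.
- I never read the latch angle directly. I judged it from the picture after the turn, where the paddle sits slightly past 90°.
- In the pictures nothing else appeared to have moved, but I did not measure the other key or the bystanders again at the end.

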